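# Hang the hook-lipped bin on the lab bench rail

## Robot

A 7-joint arm with a two-finger parallel gripper is mounted at the origin on the work surface. World frame = base frame: x ahead of the robot, y to its left, z up, the work surface at z = 0. Lengths are in m, angles in rad, forces in N, time in s.
With the tool pointing down it reaches from about 0.4 to 0.875 m from the base axis. Payload 6.5 kg.
Tool frame: the origin (TCP) lies midway between the tips of the shut fingers; the grasp point (between the pads) lies 19 mm behind it (bot.tcp_to_grasp is the distance from the TCP to the grasp point, in m); z points along the fingers, y is the line along which they close (so a half turn about z gives the same grasp; the last joint's range is limited). The gripper opens to 85 mm and grips with 20 to 120 N. Pads are 22 mm wide; open, the fingers measure 114 mm over their backs; the gripper's body (76 mm by 85 mm) begins 54 mm behind the grasp point. The pads swing forward as they close: fully open they stand 13 mm farther back than shut.
Start: joints at [-1.276, 0.536, -0.004, 1.538, 0.003, 1.067, -0.071], TCP at [0.229, 0.608, 0.231] pointing down, gripper open.
Joint ranges: [-2.7, 2.7], [-0.37, 2.16], [-1.27, 1.26], [0.24, 2.4], [-1.31, 4.45], [0.19, 1.91], [-2.76, 2.76]. Speed limits (rad/s): [2.39, 2.39, 3.14, 3.14, 3.14, 3.14, 3.14].

## Interface

Orientations are given as a rotation vector (axis times angle).
In Python, from plant import bot gives the robot as it stands.
- The arm moves only by the tool drive_tool, never from a script. Its argument "series" is a list that holds one entry, the list of rows, each a list of 6 numbers: the shift along the tool's x, y, z in m, then the turn, a rotation vector about the tool's x, y, z in rad. In form: [[[dx, dy, dz, ax, ay, az], ...]]. A call has 1 to 8 rows; each row shifts and turns the commanded pose from where the row before left it, along the tool's axes as they then stand; what a row does not reach is not made up. A row lasts 1/12 s, in which the tool goes at most 41.7 mm and 7.16 degrees, less where a joint would pass 70% of its speed; a pose out of reach is approached as far as the arm can. A call is refused whole if a number of a shift passes 0.0417 or a number of a turn 0.125, either way. A call with a gripper value outside its range is refused whole. "jaw" is the finger opening in m, from 0 to 0.0854, set as the call begins (left out, the last holds). The fingers move at their own pace and stop on an object; "grip_force" is the grip in N (left out, the last holds). Time passes only in rows, so rows that do not move let the fingers close. It gives the time, the measured TCP pose, the force, the opening and the grip force at its end, in the units of the state.
- bot.get_obs(): the state, without advancing time (a new reading comes with each control period).
- bot.read_camera(name): name is "scene" or "top" or "wrist"; returns a dict with "pixels" (420x560x3 uint8, blue, green, red), "z_map" (420x560 float32, m along the optical axis (not along the pixel's ray), 0 where there is no reading), "fx", "fy", "cx", "cy" (pixels), "xyz" and "attitude" of the camera in the world. Camera axes: x right, y down, z forward; pixel columns grow to the right and rows downward; lengths in m; the calibration is good to about 2 mm. The wrist camera is an equidistant fisheye: a pixel r from the principal point sees the ray r / f radians off the axis. A picture is of the moment at which its call begins.
- bot.hand_in(): hands the job in; it is judged then, once.
The state is a dict: "clock": time; "joint_pos": joint angles; "qd": joint speeds; "joint_torque": joint torques, N m; "tcp_pos": TCP position; "tcp_rot": TCP orientation; "ft_force": force on the tool from outside, world axes, zero at the start; "torque": the same for the moment, N m; "grip_width": finger opening in m; "grip_force": force on a finger pad.
Only numpy, scipy, OpenCV 4.12 (cv2) and the standard library are available. Lean on these libraries where they do the work, as an engineer would, in place of code of your own. Each camera call takes 0.05 s, during which the arm holds its last target. There are 200 camera calls.

## Task

On the lab bench, pick up the empty bin that has a hook lip at its mouth end, hook the lip over the round rail on a free stretch beside the bin already hanging there while the bin is still tipped up towards you, then swing it down so that it hangs upright and flat against the lower bar, and let go. Leave the hanging bin and the plain bin without a lip where they are.

Things in the scene. Friction and masses are not known exactly. Their poses are not given: they have to be found in the camera images.
- hook_bin: Bin to hang, lying on its back, mouth and hook away from the robot: blue plastic, empty, rigid, 80-170 g, 100 x 54 x 67 mm. Origin: centre of underside as it lies; x to mouth and hook (up, once hung), z up (to the robot, once hung). Pocket: x -50 to 25, y +-27, z 22 to 67 mm, 3 mm walls; grip it across y near x -12, z 45. A foot (x -50 to -44, z 0 to 22) is under its closed end.
- throat (a point): Point in the hook_bin's slot, at x 41, z 13 mm in its frame; same axes. The 4 mm back plate (z 22 to 26) runs past the mouth as a tongue to x 50; there a 4 mm bridge (x 46 to 50) goes down to a 4 mm lip (z 0 to 4) that turns back under it to x 28. The slot, 18 mm wide (z 4 to 22), 18 deep, open to -x, takes the rail; hooked, the rail's axis is within 4 mm of this point.
- rail (a point): Middle of the rail's axis: a level fixed steel bar, 10 mm thick, 400 long, 200 above the bench. y along it, x level, away from the robot, z up. Bins hang on its robot side (-x). A bin with its lip over the rail, let go while tipped, swings down about the rail by its weight until its foot meets the lower bar; it then hangs upright, its bottom 109 mm above the bench.
- stand: Fixed stand of the rail. Origin on the bench right under the rail's middle, axes as the rail's. Two posts 14 mm wide, inner faces at y +-198, 214 high, on feet 10 high (x -35 to 75, y +-185 to +-225). The flat lower bar is parallel to the rail, 97 to 127 mm above the bench, its face at x +9 mm.
- hung_bin: Bin already hanging loose on the rail with three pens in it; same shape as the hook_bin, 54 mm wide along the rail. Origin: centre of its underside as it hangs; y along the rail, z up. It hangs within 100 mm of the rail's middle, leaving the wider free stretch of rail on the side of it where the middle lies.
- plain_bin: Bystander bin of the same blue plastic lying on its back on the bench, 75 x 54 x 45 mm, without tongue, lip or foot. Origin on its underside, 12.5 mm from its middle towards the mouth; x to its mouth, z up.
Things that resemble listed ones, but are neither listed nor needed, are in the scene too. Leave any green or yellow look-alike of the hook_bin alone.

How it is judged:
By the outcome, as a careful person would: the job done as asked, in the order asked, and still so for the second after the job is handed in, with the robot touching nothing.
It also fails if it takes over 38 s, if anything falls off the work surface, if the arm or the gripper's body presses on something with over 40 N, if the wrist force passes 120 N, or if a joint passes its speed limit or range.

## Working session

There is one attempt and no reset: what is moved stays moved. The work goes in short steps, Python scripts to look and compute and a tool call to move; the robot and the scene stay as the last step left them, time stands still between calls to the robot, and variables do not carry over. Pictures are saved under pics/ and viewed, at most 10 in all, crops included, and the job is handed in when it is done.

Besides the shell and the picture viewer there is one more tool, called after "Call:" as a command line: name --argument value ..., lists and objects as JSON in quotes. drive_tool: Moves the arm, as the interface text tells. Its arguments: {"type":"object","properties":{"series":{"type":"array"},"jaw":{"type":"number"},"grip_force":{"type":"number"}},"required":["series"]}

```bash
mkdir -p pics; ls
cat > h.py <<'E'
import numpy as np, cv2
from scipy.spatial.transform import Rotation as R
from plant import bot
def cam(n):
    c=bot.read_camera(n); np.savez(''+n+'.npz',**{k:np.array(v) for k,v in c.items()}); return c
def Rm(a):
    a=np.array(a,float)
    return a if a.shape==(3,3) else (R.from_rotvec(a).as_matrix() if a.size==3 else R.from_quat(a).as_matrix())
def pts(c):
    z=c['z_map']; v,u=np.mgrid[:420,:560]
    p=np.stack([(u-c['cx'])/c['fx']*z,(v-c['cy'])/c['fy']*z,z],-1)
    return p@Rm(c['attitude']).T+np.array(c['xyz'])
E
python3 - <<'E'
from h import *
for n in ['scene','top']:
    c=cam(n); cv2.imwrite(f'pics/{n}1.png',c['pixels']); print(n,c['xyz'],c['attitude'],c['fx'])
print(bot.get_obs())
E
```

```text
pics
scene [ 1.01925519 -0.3236119   0.87641799] [-2.18290914 -1.22359391  0.44073568] 537.6652467441877
top [0.38307694 0.01566437 0.85447719] [-2.13315556  2.17062643 -0.22905912] 385.2375690918349
{'clock': 0.1, 'joint_pos': array([-1.27619755,  0.53708761, -0.00440456,  1.53878876,  0.00259736,
        1.06732235, -0.07121194]), 'qd': array([ 0.00051151, -0.00086314, -0.00014088, -0.00229286,  0.00040362,
        0.000196  , -0.0016724 ]), 'joint_torque': array([ 1.67492210e-03, -5.84562314e+01,  1.05147555e+00, -2.59775323e+01,
        1.25970226e-02,  4.58352370e-03,  3.18402851e-07]), 'tcp_pos': array([0.229291  , 0.60759043, 0.23049722]), 'tcp_rot': array([-5.63599209e-01, -3.09046605e+00,  2.50214598e-03]), 'ft_force': array([-0.13034179, -0.19790708, -0.39999797]), 'torque': array([ 0.01369274, -0.01631697,  0.00340744]), 'grip_force': 0.0, 'grip_width': 0.08533721774546067}
```

View pics/scene1.png

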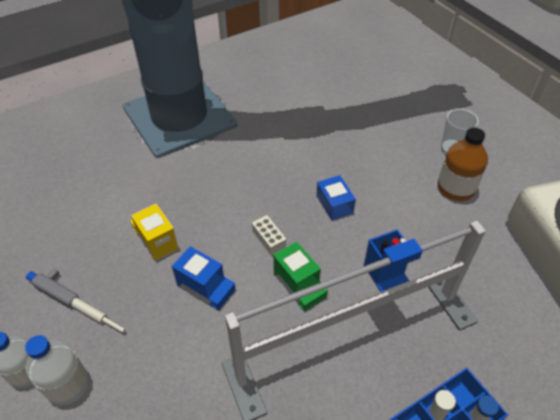

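View pics/top1.png

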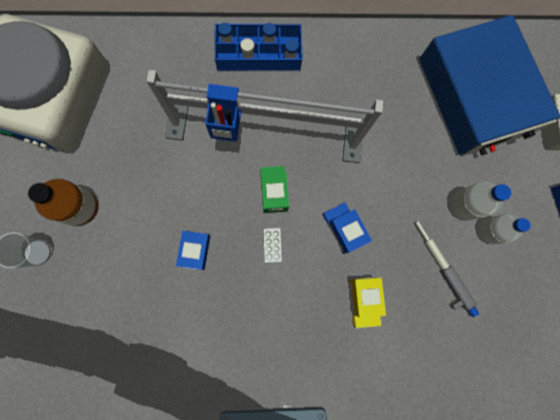

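The top view shows the hook_bin (blue with tongue) at about (350,228), tongue towards (340,212). The plain bin is at (193,250), the hung bin at (224,112), and the rail runs from (155,85) to (378,107). The green and yellow look-alikes are at (275,190) and (369,302).

Run:
```python
from h import *
for n,boxes in [('top',{'hook':(320,195,378,258),'plain':(172,225,215,275)}),('scene',{'hook':(165,240,240,310)})]:
    c=np.load(n+'.npz'); P=pts(c); hsv=cv2.cvtColor(c['pixels'],cv2.COLOR_BGR2HSV)
    for k,(a,b,d,e) in boxes.items():
        p=P[b:e,a:d].reshape(-1,3); h=hsv[b:e,a:d].reshape(-1,3)
        blue=(abs(h[:,0].astype(int)-112)<14)&(h[:,1]>120)
        for nm,lo,hi in [('face',.035,.075),('tongue',.015,.033)]:
            s=p[(p[:,2]>lo)&(p[:,2]<hi)&(blue|(lo>.034))]
            if nm=='face': s=s[s[:,2]>np.percentile(s[:,2],90)-.008]
            if len(s)>5: print(n,k,nm,len(s),s.mean(0).round(4),np.median(s[:,2]).round(4),cv2.minAreaRect((s[:,:2]*1000).astype(np.float32)))
    s=P.reshape(-1,3); 
    m=(s[:,2]>.185)&(s[:,2]<.208)&(s[:,0]>.45)&(s[:,0]<.85)&(abs(s[:,1])<.32)
    q=s[m]; print(n,'rail',len(q)); 
    for y in np.arange(-.25,.3,.025):
        t=q[abs(q[:,1]-y)<.0125]
        if len(t): print(round(y,3),len(t),np.median(t,0).round(4),t[:,2].max().round(4), t[:,0].min().round(3),t[:,0].max().round(3))
    m=(s[:,2]>.207)&(s[:,2]<.222)&(s[:,0]>.45)&(s[:,0]<.85)&(abs(s[:,1])<.35); q=s[m]
    for y in np.arange(-.3,.31,.025):
        t=q[abs(q[:,1]-y)<.0125]
        if len(t)>3: print('post/tongue',round(y,3),len(t),t.mean(0).round(4))
```

```text
top hook face 949 [ 0.4698 -0.1699  0.0666] 0.0666 ((470.1258239746094, -170.5557403564453), (74.42514038085938, 55.16875076293945), 25.36994743347168)
top hook tongue 279 [ 0.5121 -0.1478  0.0257] 0.0256 ((483.3905944824219, -164.1278839111328), (95.8943862915039, 54.2639045715332), 25.55535888671875)
top plain face 965 [0.4374 0.1623 0.0446] 0.0446 ((437.7266845703125, 162.81150817871094), (54.65760040283203, 74.81495666503906), 80.67827606201172)
top plain tongue 45 [0.4346 0.136  0.0242] 0.0252 ((435.2769775390625, 135.93724060058594), (0.9657406806945801, 70.0513916015625), 80.74490356445312)
top rail 1654
-0.2 64 [ 0.6669 -0.1912  0.1983] 0.208 0.665 0.689
-0.175 81 [ 0.6721 -0.1755  0.2033] 0.2064 0.668 0.679
-0.15 79 [ 0.6755 -0.15    0.2033] 0.2065 0.671 0.683
-0.125 75 [ 0.679 -0.125  0.203] 0.2069 0.674 0.687
-0.1 78 [ 0.6824 -0.0998  0.2036] 0.2061 0.677 0.688
-0.075 81 [ 0.6859 -0.0749  0.2031] 0.2065 0.681 0.693
-0.05 81 [ 0.6895 -0.0506  0.2035] 0.2058 0.684 0.696
-0.025 80 [ 0.6933 -0.0246  0.2033] 0.2061 0.687 0.701
-0.0 81 [0.6968 0.0014 0.2033] 0.2071 0.691 0.704
0
[... 1939 characters left out ...]
2079 0.721 0.748
0.225 8 [0.7468 0.213  0.1971] 0.2071 0.746 0.748
post/tongue -0.2 181 [ 0.6791 -0.196   0.2134]
post/tongue -0.175 4 [ 0.6745 -0.1736  0.2076]
post/tongue -0.15 6 [ 0.6775 -0.1498  0.2074]
post/tongue -0.125 6 [ 0.6805 -0.1268  0.2073]
post/tongue -0.075 8 [ 0.6891 -0.0763  0.2076]
post/tongue 0.0 6 [ 6.985e-01 -4.000e-04  2.078e-01]
post/tongue 0.025 4 [0.7022 0.0244 0.2073]
post/tongue 0.05 61 [0.7045 0.0589 0.2093]
post/tongue 0.075 239 [0.705  0.0752 0.2095]
post/tongue 0.1 221 [0.7084 0.0995 0.2095]
post/tongue 0.125 9 [0.7124 0.1224 0.2079]
post/tongue 0.175 4 [0.7227 0.1728 0.2076]
post/tongue 0.2 124 [0.7356 0.2064 0.2128]
post/tongue 0.225 31 [0.7362 0.2149 0.2137]
```

```bash
cat >> h.py <<'E'
def down(yaw): # tool z down, tool x at yaw (deg)
    c,s=np.cos(np.radians(yaw)),np.sin(np.radians(yaw)); return np.array([[c,s,0],[s,-c,0],[0,0,-1.]])
def plan(way,p=None,M=None):
    o=bot.get_obs(); p=np.array(o['tcp_pos']) if p is None else np.array(p,float); M=Rm(o['tcp_rot']) if M is None else M; k=0; rows=[]
    for q,N,n in way:
        q=np.array(q,float); N=Rm(N)
        w=R.from_matrix(M.T@N).as_rotvec(); p0=p.copy(); M0=M.copy()
        for i in range(1,n+1):
            Mt=M0@R.from_rotvec(w*i/n).as_matrix(); pt=p0+(q-p0)*i/n
            r=np.r_[M.T@(pt-p),R.from_matrix(M.T@Mt).as_rotvec()].round(4)
            rows.append(r.tolist()); p=p+M@r[:3]; M=M@R.from_rotvec(r[3:]).as_matrix()
    for i in range(0,len(rows),8): print(rows[i:i+8])
    print('end',p.round(4),len(rows)); return p,M
E
python3 - <<'E'
from h import *
plan([((.42,.25,.25),down(90),13),((.4705,-.17,.17),down(25.4),14)])
E
```

```text
[[-0.0234, -0.0206, -0.0015, -0.0001, 0.0001, 0.0931], [-0.0253, -0.0182, -0.0014, -0.0001, 0.0001, 0.0931], [-0.0268, -0.0159, -0.0015, -0.0001, 0.0001, 0.093], [-0.0282, -0.0133, -0.0015, -0.0001, 0.0, 0.0931], [-0.0293, -0.0106, -0.0015, -0.0001, 0.0001, 0.0931], [-0.0302, -0.0079, -0.0014, -0.0001, 0.0001, 0.0931], [-0.0308, -0.005, -0.0015, -0.0001, 0.0001, 0.0931], [-0.0311, -0.0022, -0.0015, -0.0001, 0.0001, 0.093]]
[[-0.0311, 0.0008, -0.0015, -0.0001, 0.0001, 0.0931], [-0.031, 0.0037, -0.0015, -0.0001, 0.0, 0.0931], [-0.0305, 0.0065, -0.0015, -0.0001, 0.0001, 0.0931], [-0.0297, 0.0093, -0.0015, -0.0001, 0.0001, 0.093], [-0.0288, 0.0121, -0.0015, -0.0001, 0.0001, 0.0931], [-0.03, 0.0036, 0.0057, -0.0, 0.0, 0.0805], [-0.0296, 0.006, 0.0057, -0.0, 0.0, 0.0806], [-0.029, 0.0084, 0.0057, -0.0, 0.0, 0.0805]]
[[-0.0283, 0.0107, 0.0058, -0.0, 0.0, 0.0805], [-0.0273, 0.0129, 0.0057, -0.0, 0.0, 0.0806], [-0.0262, 0.015, 0.0057, -0.0, 0.0, 0.0805], [-0.0249, 0.0172, 0.0057, -0.0, 0.0, 0.0806], [-0.0234, 0.0191, 0.0057, -0.0, 0.0, 0.0805], [-0.0219, 0.0209, 0.0057, -0.0, 0.0, 0.0805], [-0.02, 0.0225, 0.0057, -0.0, 0.0, 0.0806], [-0.0182, 0.0242, 0.0058, -0.0, 0.0, 0.0805]]
[[-0.0162, 0.0255, 0.0057, -0.0, 0.0, 0.0805], [-0.0141, 0.0267, 0.0057, -0.0, 0.0, 0.0806], [-0.0119, 0.0278, 0.0057, -0.0, 0.0, 0.0805]]
end [ 0.4705 -0.17    0.17  ] 27
```

Call:
drive_tool --series '[[[-0.023,-0.021,-0.0015,0,0,0.093],[-0.025,-0.018,-0.0015,0,0,0.093],[-0.027,-0.016,-0.0015,0,0,0.093],[-0.028,-0.013,-0.0015,0,0,0.093],[-0.029,-0.011,-0.0015,0,0,0.093],[-0.03,-0.008,-0.0015,0,0,0.093],[-0.031,-0.005,-0.0015,0,0,0.093],[-0.031,-0.002,-0.0015,0,0,0.093]]]' --jaw 0.085

```text
clock: 0.77
tcp_pos: [0.3461, 0.3866, 0.2431]
tcp_rot: [-1.654, -2.671, 0.001]
ft_force: [0.5, 0.2, -0.1]
grip_width: 0.0853
grip_force: 0.0
```

Call:
drive_tool --series '[[[-0.031,0.001,-0.0015,0,0,0.093],[-0.031,0.004,-0.0015,0,0,0.093],[-0.03,0.006,-0.0015,0,0,0.093],[-0.03,0.009,-0.0015,0,0,0.093],[-0.029,0.012,-0.0015,0,0,0.093],[-0.03,0.004,0.006,0,0,0.08],[-0.03,0.006,0.006,0,0,0.08],[-0.029,0.008,0.006,0,0,0.08]]]'

```text
clock: 1.43
tcp_pos: [0.4297, 0.1591, 0.2325]
tcp_rot: [-2.474, -1.936, 0.0]
ft_force: [0.6, 0.0, -0.5]
grip_width: 0.0847
grip_force: 0.0
```

Call:
drive_tool --series '[[[-0.028,0.011,0.006,0,0,0.08],[-0.027,0.013,0.006,0,0,0.08],[-0.026,0.015,0.006,0,0,0.08],[-0.025,0.017,0.006,0,0,0.08],[-0.023,0.019,0.006,0,0,0.08],[-0.022,0.021,0.006,0,0,0.08],[-0.02,0.022,0.006,0,0,0.08],[-0.018,0.024,0.006,0,0,0.08]]]'

```text
clock: 2.1
tcp_pos: [0.4596, -0.079, 0.1844]
tcp_rot: [-2.957, -1.06, 0.0]
ft_force: [1.2, 0.1, -0.1]
grip_width: 0.0851
grip_force: 0.0
```

Run:
```python
from h import *
o=bot.get_obs(); print(o['clock'],o['tcp_pos'],Rm(o['tcp_rot']).round(3),o['joint_pos'].round(3))
plan([((.4705,-.17,.12),down(25.4),4),((.4705,-.17,.021),down(25.4),5)])
```

```text
2.1 [ 0.45958303 -0.07900033  0.18442784] [[ 0.772  0.635 -0.   ]
 [ 0.635 -0.772  0.   ]
 [-0.    -0.    -1.   ]] [-0.474  0.341  0.663  2.081 -0.289  0.809 -0.52 ]
[[-0.0123, 0.0193, 0.0161, -0.0001, 0.0, 0.0612], [-0.0112, 0.02, 0.0161, -0.0, 0.0, 0.0612], [-0.0099, 0.0207, 0.0161, -0.0001, 0.0001, 0.0612], [-0.0086, 0.0212, 0.0161, -0.0001, -0.0, 0.0612], [0.0, 0.0, 0.0198, 0.0, -0.0, 0.0], [0.0, 0.0, 0.0198, 0.0, -0.0, 0.0], [0.0, 0.0, 0.0198, 0.0, -0.0, 0.0], [0.0, 0.0, 0.0198, 0.0, -0.0, 0.0]]
[[0.0, 0.0, 0.0198, 0.0, -0.0, 0.0]]
end [ 0.4705 -0.17    0.021 ] 9
```

Call:
drive_tool --series '[[[-0.012,0.019,0.016,0,0,0.06],[-0.011,0.02,0.016,0,0,0.06],[-0.01,0.021,0.016,0,0,0.06],[-0.008,0.018,0.016,0,0,0.05],[0,0,0,0,0,0],[0,0,0,0,0,0]]]'

```text
clock: 2.6
tcp_pos: [0.4695, -0.1661, 0.12]
tcp_rot: [-3.059, -0.716, 0.004]
ft_force: [0.6, 0.8, -0.0]
grip_width: 0.0849
grip_force: 0.0
```

Run:
```python
from h import *
o=bot.get_obs(); print(o['clock'],o['tcp_pos'],o['joint_pos'].round(3))
plan([((.4705,-.17,.08),down(25.4),2),((.4705,-.17,.021),down(25.4),4)])
c=cam('wrist'); cv2.imwrite('pics/w1.png',c['pixels'])
```

```text
2.6 [ 0.46946611 -0.16613805  0.11999874] [-0.247  0.521  0.635  2.047 -0.464  0.718 -0.428]
[[-0.0003, 0.002, 0.02, -0.0004, 0.0011, 0.0084], [-0.0004, 0.0019, 0.02, -0.0004, 0.0011, 0.0083], [-0.0, 0.0, 0.0147, 0.0, 0.0, 0.0], [-0.0, 0.0, 0.0148, 0.0, 0.0, 0.0], [-0.0, 0.0, 0.0147, 0.0, 0.0, 0.0], [-0.0, 0.0, 0.0148, 0.0, 0.0, 0.0]]
end [ 0.4705 -0.17    0.021 ] 6
```

View pics/w1.png

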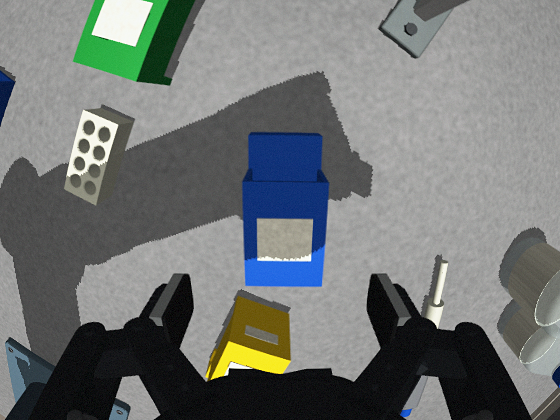

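The wrist view shows the hook_bin centred between the fingers (bin at column about 285, fingers at 190 and 370) and aligned with them. I'll descend and grip.

Call:
drive_tool --series '[[[0,0.002,0.02,0,0.001,0.008],[0,0.002,0.02,0,0.001,0.008],[0,0,0.02,0,0,0],[0,0,0.02,0,0,0],[0,0,0.019,0,0,0],[0,0,0,0,0,0],[0,0,0,0,0,0]]]'

```text
clock: 3.23
tcp_pos: [0.4724, -0.1677, 0.0221]
tcp_rot: [-3.062, -0.697, -0.002]
ft_force: [-0.1, -0.1, 0.6]
grip_width: 0.085
grip_force: 0.0
```

Call:
drive_tool --series '[[[0,0,0,0,0,0],[0,0,0,0,0,0],[0,0,0,0,0,0],[0,0,0,0,0,0],[0,0,0,0,0,0],[0,0,0,0,0,0]]]' --jaw 0.03 --grip_force 40

```text
clock: 3.73
tcp_pos: [0.4734, -0.1688, 0.0232]
tcp_rot: [-3.064, -0.695, -0.006]
ft_force: [-0.2, 1.4, 6.9]
grip_width: 0.0536
grip_force: 41.5
```

```bash
cat >> h.py <<'E'
TX,TZ=-.0092,.0232
P=np.array([.6907,-.0544,.2]); A=np.array([.9903,-.1387,0]); U=np.array([0,0,1.])
def hk(xr,zr,phi,P=P):
    f=np.radians(phi); bx=np.cos(f)*U+np.sin(f)*A; bz=-np.cos(f)*A+np.sin(f)*U
    return P+bx*(TX-xr/1000)+bz*(TZ-zr/1000), np.stack([bx,np.cross(-bz,bx),-bz],1)
E
python3 - <<'E'
from h import *
o=bot.get_obs(); M0=Rm(o['tcp_rot'])
a=hk(110,-50,70); b=hk(90,-45,45); print(a[0],b[0])
plan([((.47,-.165,.12),M0,5),(*a,11),(*b,6)])
E
```

```text
[ 0.55498212 -0.03539155  0.2280167 ] [ 0.57347851 -0.03798213  0.17807969]
[[-0.0002, -0.001, -0.0194, 0.0, 0.0, 0.0], [-0.0002, -0.0009, -0.0193, 0.0, 0.0, 0.0], [-0.0002, -0.001, -0.0194, 0.0, 0.0, 0.0], [-0.0002, -0.0009, -0.0194, 0.0, 0.0, 0.0], [-0.0002, -0.001, -0.0193, 0.0, 0.0, 0.0], [0.0121, -0.0073, -0.0098, -0.0093, 0.0304, 0.0527], [0.012, -0.0078, -0.0095, -0.0094, 0.0305, 0.0526], [0.0118, -0.0084, -0.0092, -0.0093, 0.0304, 0.0527]]
[[0.0117, -0.0089, -0.0089, -0.0093, 0.0305, 0.0527], [0.0114, -0.0094, -0.0086, -0.0093, 0.0304, 0.0526], [0.0112, -0.01, -0.0084, -0.0094, 0.0305, 0.0527], [0.0109, -0.0104, -0.0082, -0.0093, 0.0304, 0.0527], [0.0106, -0.011, -0.0079, -0.0093, 0.0304, 0.0527], [0.0103, -0.0114, -0.0077, -0.0094, 0.0305, 0.0526], [0.0098, -0.0119, -0.0076, -0.0093, 0.0304, 0.0527], [0.0095, -0.0123, -0.0073, -0.0093, 0.0305, 0.0527]]
[[0.0001, 0.0, 0.0089, 0.0, 0.0727, -0.0], [-0.0006, 0.0, 0.0089, 0.0, 0.0727, -0.0], [-0.0012, 0.0, 0.0088, 0.0, 0.0728, -0.0], [-0.0018, 0.0, 0.0087, 0.0, 0.0727, -0.0], [-0.0025, 0.0, 0.0085, 0.0, 0.0727, -0.0], [-0.0031, 0.0, 0.0083, 0.0, 0.0727, -0.0]]
end [ 0.5735 -0.038   0.1781] 22
```

Call:
drive_tool --series '[[[0,-0.001,-0.02,0,0,0],[0,-0.001,-0.02,0,0,0],[0,-0.001,-0.019,0,0,0],[0,-0.001,-0.019,0,0,0],[0,-0.001,-0.019,0,0,0],[0.012,-0.007,-0.01,-0.009,0.03,0.053],[0.012,-0.008,-0.0095,-0.009,0.03,0.053],[0.012,-0.008,-0.009,-0.009,0.03,0.053]]]'

```text
clock: 4.4
tcp_pos: [0.494, -0.1291, 0.1496]
tcp_rot: [3.101, 0.443, 0.154]
ft_force: [0.3, 0.1, -1.4]
grip_width: 0.0537
grip_force: 42.9
```

Call:
drive_tool --series '[[[0.012,-0.009,-0.009,-0.009,0.03,0.053],[0.0115,-0.0095,-0.0085,-0.009,0.03,0.053],[0.011,-0.01,-0.0085,-0.009,0.03,0.053],[0.011,-0.0105,-0.008,-0.009,0.03,0.053],[0.0105,-0.011,-0.008,-0.009,0.03,0.053],[0.01,-0.0115,-0.0075,-0.009,0.03,0.053],[0.01,-0.012,-0.0075,-0.009,0.03,0.053],[0.0095,-0.012,-0.0075,-0.009,0.03,0.053]]]'

```text
clock: 5.07
tcp_pos: [0.556, -0.0346, 0.2274]
tcp_rot: [3.067, -0.225, 0.531]
ft_force: [0.2, 0.3, -1.5]
grip_width: 0.0537
grip_force: 42.9
```

Call:
drive_tool --series '[[[0,0,0.009,0,0.073,0],[-0.0005,0,0.009,0,0.073,0],[-0.001,0,0.009,0,0.073,0],[-0.002,0,0.009,0,0.073,0],[-0.0025,0,0.0085,0,0.073,0],[-0.003,0,0.0085,0,0.073,0],[0,0,0,0,0,0],[0,0,0,0,0,0]]]'

```text
clock: 5.73
tcp_pos: [0.5722, -0.0257, 0.2144]
tcp_rot: [2.979, -0.214, 0.919]
ft_force: [0.4, -1.0, -2.0]
grip_width: 0.0538
grip_force: 43.3
```

```bash
cat >> h.py <<'E'
def where():
    o=bot.get_obs(); M=Rm(o['tcp_rot']); p=o['tcp_pos']
    bx,bz=M[:,0],-M[:,2]; phi=np.degrees(np.arctan2(bx@A,bx[2])); d=P-p
    print('t',o['clock'],'tcp',p.round(4),'q',o['joint_pos'].round(3),'phi',phi.round(2),'roll',(M[2,1]).round(3),'yaw',(M[:,1]@A).round(3),'xr,zr',((bx@d+TX)*1000).round(1),((bz@d+TZ)*1000).round(1),'side',(M[:,1]@d*1000).round(1),'F',o['ft_force'].round(1))
E
python3 - <<'E'
from h import *
where()
for n in ['scene']:
    c=cam(n); cv2.imwrite('pics/s2.png',cv2.resize(c['pixels'][120:380,180:540],(800,578)))
E
```

```text
t 5.7333 tcp [ 0.5722 -0.0257  0.2144] q [-0.939  0.327  0.995  2.3   -1.303  0.193 -0.527] phi 55.82 roll -0.024 yaw 0.003 xr,zr 83.2 -56.7 side 12.7 F [ 0.4 -1.  -2. ]
```

View pics/s2.png

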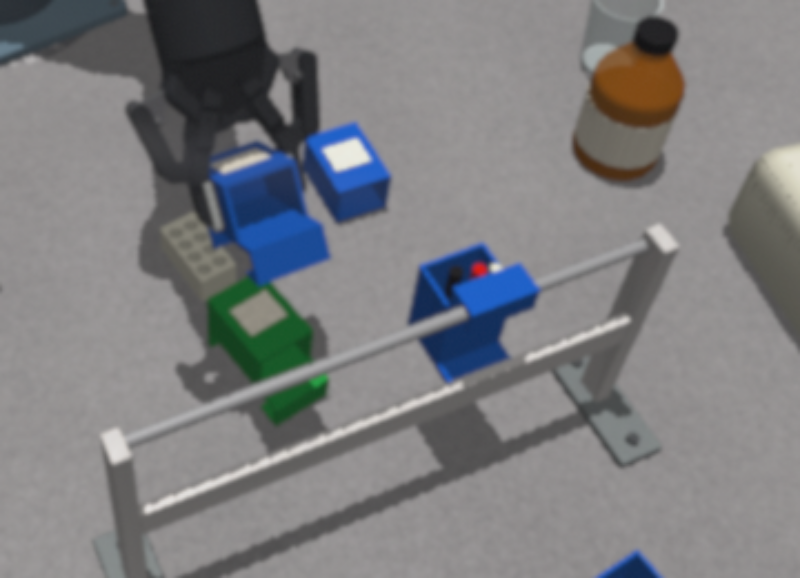

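The scene view shows the bin held tipped at about (265,210) in the crop, short of the rail. The wrist is at its limits (q5 −1.30, q6 0.19). I'll fit a kinematic model from the poses recorded so far to find a workable configuration.

```bash
cat > kin.py <<'E'
from h import *
from itertools import product
D=[([-1.27619755,0.53708761,-0.00440456,1.53878876,0.00259736,1.06732235,-0.07121194],[0.229291,0.60759043,0.23049722],[-5.63599209e-01,-3.09046605,2.50214598e-03]),
([-0.474,0.341,0.663,2.081,-0.289,0.809,-0.52],[0.45958303,-0.07900033,0.18442784],[-2.957,-1.06,0]),
([-0.247,0.521,0.635,2.047,-0.464,0.718,-0.428],[0.46946611,-0.16613805,0.11999874],[-3.059,-0.716,0.004]),
([-0.939,0.327,0.995,2.3,-1.303,0.193,-0.527],[0.5722,-0.0257,0.2144],[2.979,-0.214,0.919])]
def rots(q,s,c):
    a=np.array(q)*s+c; M=np.eye(3); out=[]
    for i in range(7):
        M=M@R.from_euler('zyzyzyz'[i],a[i]).as_matrix(); out.append(M)
    return out
E
cat > fit.py <<'E'
from kin import *
best=[]
from scipy.optimize import least_squares
for s in product([1,-1],repeat=7):
    if s[1]!=1: continue
    s=np.array(s)
    for c1,c7 in product([0,np.pi/2,np.pi,-np.pi/2],repeat=2):
        c=np.zeros(7);c[0]=c1;c[6]=c7
        e=[R.from_matrix(rots(q,s,c)[-1].T@Rm(r)).magnitude() for q,_,r in D]
        best.append((max(e),tuple(s),c1,c7))
best.sort(key=lambda t:t[0]); print(*best[:6],sep='\n')
E
python3 fit.py
```

```text
(0.001085696877242844, (np.int64(-1), np.int64(1), np.int64(-1), np.int64(1), np.int64(-1), np.int64(1), np.int64(-1)), 0, 1.5707963267948966)
(0.8376865083042184, (np.int64(-1), np.int64(1), np.int64(-1), np.int64(1), np.int64(-1), np.int64(1), np.int64(-1)), 1.5707963267948966, 3.141592653589793)
(0.838508933376098, (np.int64(-1), np.int64(1), np.int64(-1), np.int64(1), np.int64(-1), np.int64(1), np.int64(-1)), -1.5707963267948966, 0)
(1.0546959418047686, (np.int64(-1), np.int64(1), np.int64(-1), np.int64(1), np.int64(-1), np.int64(1), np.int64(1)), 0, 1.5707963267948966)
(1.0725483915768919, (np.int64(-1), np.int64(1), np.int64(-1), np.int64(-1), np.int64(-1), np.int64(-1), np.int64(-1)), 1.5707963267948966, 3.141592653589793)
(1.0741752168028746, (np.int64(-1), np.int64(1), np.int64(-1), np.int64(-1), np.int64(-1), np.int64(-1), np.int64(-1)), 3.141592653589793, -1.5707963267948966)
```

```bash
cat > fit2.py <<'E'
from kin import *
s=np.array([-1,1,-1,1,-1,1,-1]);c=np.zeros(7);c[6]=np.pi/2
def cols(q):
    r=rots(q,s,c); C=[np.array([0,0,1.])]; n=['z0']
    for i,ax in [(1,'yz'),(2,'x'),(3,'xyz'),(4,'x'),(5,'xyz')]:
        for a in ax: C.append(r[i][:,'xyz'.index(a)]); n.append(f'{a}{i+1}')
    C.append(r[6][:,2]); n.append('z7')
    return np.array(C).T,n
Aq=np.vstack([cols(q)[0] for q,_,_ in D]); b=np.hstack([p for _,p,_ in D]); n=cols(D[0][0])[1]
w=np.array([1 if k[0]=='z' else .15 for k in n])
# z6 and z7 coincide (axis of last joint): drop z6
keep=[i for i,k in enumerate(n) if k!='z6']
for lam in [1e-3,1e-2]:
    Aw=Aq[:,keep]*w[keep]
    y=np.linalg.solve(Aw.T@Aw+lam**2*np.eye(len(keep)),Aw.T@b); l=y*w[keep]
    print(dict(zip(np.array(n)[keep].tolist(),l.round(4).tolist())),np.abs(Aq[:,keep]@l-b).max())
E
python3 fit2.py
```

```text
{'z0': 0.3512, 'y2': -0.0226, 'z2': 0.5023, 'x3': -0.0, 'x4': -0.0033, 'y4': -0.0194, 'z4': 0.4433, 'x5': 0.0012, 'x6': -0.0025, 'y6': -0.0029, 'z7': 0.3397} 2.1365744963072753e-05
{'z0': 0.3515, 'y2': -0.019, 'z2': 0.4982, 'x3': 0.0018, 'x4': -0.0092, 'y4': -0.0205, 'z4': 0.4393, 'x5': 0.0022, 'x6': -0.004, 'y6': -0.0053, 'z7': 0.3418} 0.00019559683426129126
```

```bash
cat >> kin.py <<'E'
s=np.array([-1,1,-1,1,-1,1,-1]);c=np.zeros(7);c[6]=np.pi/2
LO=np.array([-2.7,-.37,-1.27,.24,-1.31,.19,-2.76]);HI=np.array([2.7,2.16,1.26,2.4,4.45,1.91,2.76])
def fk(q):
    r=rots(q,s,c)
    o2=np.array([0,0,.3512]); o4=o2+r[1]@[0,-.0226,.5023]; o6=o4+r[3]@[-.0033,-.0194,.4433]+r[4]@[.0012,0,0]
    p=o6+r[5]@[-.0025,-.0029,0]+r[6]@[0,0,.3397]
    ax=np.array([s[i]*(np.eye(3) if i==0 else r[i-1])[:,'zyzyzyz'.index('zyzyzyz'[i]) and (1 if i%2 else 2)] for i in range(7)])
    og=np.array([o2,o2,o2,o4,o4,o6,o6])
    J=np.vstack([np.cross(ax,p-og).T,ax.T]); return p,r[6],J
def err(q,p,M):
    a,B,J=fk(q); return np.r_[p-a,R.from_matrix(M@B.T).as_rotvec()],J
def sim(q,rows,p=None,M=None,it=20,lam=.02,w=None,verbose=False):
    if p is None: p,M,_=fk(q)
    W=np.ones(7) if w is None else w
    for r in rows:
        r=np.array(r); p=p+M@r[:3]; M=M@R.from_rotvec(r[3:]).as_matrix()
        qs=q.copy()
        for _ in range(it):
            e,J=err(q,p,M); Jw=J*W
            dq=W*(Jw.T@np.linalg.solve(Jw@Jw.T+lam**2*np.eye(6),e))
            q=np.clip(q+dq,LO+.003,HI-.003)
    return q,p,M
E
cat > t.py <<'E'
from kin import *
a=[[-0.023,-0.021],[-0.025,-0.018],[-0.027,-0.016],[-0.028,-0.013],[-0.029,-0.011],[-0.03,-0.008],[-0.031,-0.005],[-0.031,-0.002],[-0.031,0.001],[-0.031,0.004],[-0.03,0.006],[-0.03,0.009],[-0.029,0.012]]
rows=[x+[-.0015,0,0,.093] for x in a]
b=[[-0.03,0.004],[-0.03,0.006],[-0.029,0.008],[-0.028,0.011],[-0.027,0.013],[-0.026,0.015],[-0.025,0.017],[-0.023,0.019],[-0.022,0.021],[-0.02,0.022],[-0.018,0.024]]
rows+=[x+[.006,0,0,.08] for x in b]
for lam in (.01,.05,.1):
    q,p,M=sim(np.array(D[0][0]),rows,lam=lam); print(lam,q.round(3))
print(D[1][0])
# feasible IK configs at hook pose
rng=np.random.default_rng(0)
for phi in (50,35,15,0):
    T,M=hk(41,12,phi); 
    for half in (0,1):
        Mh=M@np.diag([-1,-1,1]) if half else M; S=[]
        for k in range(60):
            q=rng.uniform(LO,HI)
            for _ in range(80):
                e,J=err(q,T,Mh); q=np.clip(q+J.T@np.linalg.solve(J@J.T+.001*np.eye(6),e),LO,HI)
            if np.abs(e).max()<2e-3: S.append(q)
        S=np.array(S); print(phi,half,len(S)); 
        if len(S): print('  min',S.min(0).round(2),'max',S.max(0).round(2),'ex',S[0].round(2))
E
python3 t.py
```

```text
0.01 [-2.697 -0.367 -1.267  2.397 -1.307  1.907  2.757]
0.05 [-0.352  2.157  1.238  2.397 -1.307  1.907  2.757]
0.1 [ 2.697  2.157  1.257  2.397 -1.307  0.617  2.757]
[-0.474, 0.341, 0.663, 2.081, -0.289, 0.809, -0.52]
50 0 0
50 1 0
35 0 0
35 1 0
15 0 0
15 1 0
0 0 0
0 1 0
```

```bash
python3 - <<'E'
t=open('kin.py').read()
i=t.index("    ax=np.array"); j=t.index("\n",i)
t=t[:i]+"    ax=np.array([s[i]*r[i][:,1 if i%2 else 2] for i in range(7)])"+t[j:]
open('kin.py','w').write(t)
E
python3 t.py
```

```text
0.01 [-0.494  0.344  0.684  2.081 -0.296  0.812 -0.51 ]
0.05 [-0.493  0.344  0.684  2.081 -0.296  0.812 -0.511]
0.1 [-0.493  0.344  0.683  2.081 -0.296  0.812 -0.511]
[-0.474, 0.341, 0.663, 2.081, -0.289, 0.809, -0.52]
50 0 19
  min [-0.96  0.4  -0.71  2.17  1.94  0.19 -0.05] max [0.54 0.84 1.26 2.23 4.29 0.65 2.76] ex [ 0.11  0.41 -0.18  2.19  2.23  0.24  2.36]
50 1 18
  min [-0.7   0.4  -1.15  2.16  1.88  0.19 -2.76] max [ 0.85  0.72  0.8   2.22  4.03  0.71 -0.15] ex [-0.7   0.52  0.8   2.22  4.03  0.28 -2.76]
35 0 28
  min [-0.99  0.52 -1.23  2.3   2.43  0.67  0.26] max [0.89 1.12 1.26 2.38 3.67 1.08 2.71] ex [-0.11  0.52  0.04  2.34  2.88  0.69  1.63]
35 1 30
  min [-0.96  0.52 -1.27  2.3   2.42  0.67 -2.76] max [ 0.91  1.03  1.18  2.38  3.62  1.11 -0.39] ex [ 0.69  0.74 -0.92  2.31  2.51  0.89 -0.76]
15 0 11
  min [-0.31  0.84 -1.17  2.34  2.9   1.37  1.36] max [0.91 1.42 0.24 2.4  3.07 1.47 2.76] ex [ 0.08  0.84 -0.2   2.38  2.92  1.41  1.7 ]
15 1 26
  min [-0.32  0.84 -1.27  2.34  2.9   1.37 -1.78] max [ 0.98  1.56  0.24  2.4   3.1   1.47 -0.2 ] ex [-0.23  0.85  0.15  2.4   2.9   1.38 -1.71]
0 0 30
  min [-1.25  1.09 -1.03  2.25  2.5   1.02 -0.18] max [0.91 2.16 1.17 2.34 3.53 1.83 2.76] ex [-1.25  2.16  1.17  2.34  2.55  1.02 -0.18]
0 1 45
  min [-1.01  1.09 -1.27  2.25  2.5   1.32 -2.76] max [1.12 2.   0.92 2.33 3.64 1.83 0.05] ex [-0.68  1.31  0.59  2.33  2.61  1.62 -2.28]
```

```bash
nproc
cat > search.py <<'E'
from kin import *
import multiprocessing as mp, pickle
def interp(p,M,q,N):
    w=R.from_matrix(M.T@N).as_rotvec(); n=max(int(np.ceil(np.linalg.norm(w)/.08)),int(np.ceil(np.linalg.norm(q-p)/.025)),1)
    for i in range(1,n+1): yield p+(q-p)*i/n, M@R.from_rotvec(w*i/n).as_matrix()
def run(q,way,stop=True):
    p,M,_=fk(q); mar=9; tr=[]
    for k,(a,N) in enumerate(way):
        for pt,Mt in interp(p,M,a,N):
            q0=q
            for _ in range(3):
                e,J=err(q,pt,Mt); q=np.clip(q+J.T@np.linalg.solve(J@J.T+1e-5*np.eye(6),e),LO+.003,HI-.003)
            e,_=err(q,pt,Mt); sp=np.abs(q-q0).max()
            if stop and (np.abs(e).max()>.01 or sp>.6): return k,mar,tr,q
            tr.append(q)
            if k>0: mar=min(mar,(np.minimum(q-LO,HI-q)).min())
        p,M=a,N; tr.append(('wp',k,q.round(2)))
    return len(way),mar,tr,q
tail=[hk(90,-50,50),hk(10,-35,50),hk(10,13,50),hk(41,13,50),hk(41,12,35),hk(41,11,20),hk(41,10,5)]
Q0=np.array(bot.get_obs()['joint_pos'])
def ori(phi,beta,psi):
    M=hk(0,0,phi)[1]; return R.from_euler('z',psi).as_matrix()@R.from_rotvec(A*beta).as_matrix()@M
def cand(seed):
    g=np.random.default_rng(seed); n=g.integers(1,4); W=[hk(110,-70,75)]; desc=[]
    for _ in range(n):
        pos=np.array([g.uniform(.45,.6),g.uniform(-.25,.15),g.uniform(.28,.42)]); a=(g.uniform(45,110),g.uniform(-1.2,1.2),g.uniform(-2,2))
        W.append((pos,ori(*a))); desc.append((pos.round(3),np.round(a,2)))
    k,m,tr,q=run(Q0,W+tail); return k-len(W),m,len(tr),seed,desc,q.round(2)
if __name__=='__main__':
    with mp.Pool() as P_: res=P_.map(cand,range(1600),chunksize=10)
    res.sort(key=lambda r:(-r[0],-r[1]))
    for r in res[:6]: print(r)
    pickle.dump(res[:50],open('res.pkl','wb'))
E
time OMP_NUM_THREADS=1 timeout 560 python3 search.py
```

```text
4
(-2, 9, 2, 11, [(array([ 0.525, -0.009,  0.284]), array([54.62,  1.03, -1.72]))], array([-1.09,  0.44,  1.26,  2.15, -0.81,  0.59, -1.  ]))
(-2, 9, 2, 14, [(array([0.504, 0.031, 0.4  ]), array([86.69,  0.12,  1.05]))], array([-1.09,  0.44,  1.26,  2.15, -0.81,  0.59, -1.  ]))
(-2, 9, 2, 21, [(array([0.541, 0.034, 0.292]), array([86.  ,  1.15, -0.31]))], array([-1.09,  0.44,  1.26,  2.15, -0.81,  0.59, -1.  ]))
(-2, 9, 2, 23, [(array([ 0.546, -0.199,  0.296]), array([87.47,  0.85, -1.19]))], array([-1.09,  0.44,  1.26,  2.15, -0.81,  0.59, -1.  ]))
(-2, 9, 2, 27, [(array([ 0.497, -0.202,  0.325]), array([105.53,   0.7 ,  -1.96]))], array([-1.09,  0.44,  1.26,  2.15, -0.81,  0.59, -1.  ]))
(-2, 9, 2, 30, [(array([ 0.514, -0.213,  0.363]), array([95.88,  0.88, -0.69]))], array([-1.09,  0.44,  1.26,  2.15, -0.81,  0.59, -1.  ]))
real	0m1.244s
user	0m3.710s
sys	0m0.079s
```

```bash
cat > t2.py <<'E'
from search import *
for W in ([hk(110,-50,70),((np.array([.47,-.13,.25])),down(25))],[hk(83.2,-80,56),hk(110,-80,70),((np.array([.47,-.13,.25])),down(25))],[((np.array([.5,-.06,.28])),down(15))]):
    k,m,tr,q=run(Q0,W,False); print(q.round(3),[t for t in tr if isinstance(t,tuple)],err(q,*W[-1])[0].round(3))
E
python3 t2.py
```

```text
[-0.719  0.431  1.159  1.976 -0.462  1.034 -0.481] [('wp', 0, array([-1.05,  0.49,  1.26,  2.13, -0.82,  0.64, -0.98])), ('wp', 1, array([-0.72,  0.43,  1.16,  1.98, -0.46,  1.03, -0.48]))] [ 0.  0. -0.  0. -0.  0.]
[-0.66   0.379  1.056  1.975 -0.39   1.009 -0.555] [('wp', 0, array([-1.13,  0.32,  1.22,  2.31, -1.1 ,  0.24, -0.7 ])), ('wp', 1, array([-1.12,  0.37,  1.26,  2.13, -0.6 ,  0.63, -1.17])), ('wp', 2, array([-0.66,  0.38,  1.06,  1.97, -0.39,  1.01, -0.55]))] [-0.  0. -0. -0.  0. -0.]
[-0.887  0.448  1.215  1.903 -0.469  1.119 -0.799] [('wp', 0, array([-0.89,  0.45,  1.22,  1.9 , -0.47,  1.12, -0.8 ]))] [ 0.  0. -0.  0. -0.  0.]
```

Run:
```python
from h import *
plan([(*hk(110,-60,70),4),((.47,-.13,.26),down(25),12)])
```

```text
[[-0.0008, 0.0028, -0.0075, -0.0058, -0.062, -0.0023], [-0.0012, 0.0029, -0.0075, -0.0058, -0.0619, -0.0024], [-0.0017, 0.0028, -0.0073, -0.0057, -0.062, -0.0024], [-0.0021, 0.003, -0.0072, -0.0058, -0.062, -0.0023], [-0.0047, 0.0088, -0.0037, 0.0084, -0.0283, -0.0475], [-0.0051, 0.0085, -0.0036, 0.0083, -0.0283, -0.0474], [-0.0057, 0.0082, -0.0036, 0.0084, -0.0282, -0.0475], [-0.0061, 0.008, -0.0034, 0.0084, -0.0283, -0.0475]]
[[-0.0067, 0.0076, -0.0034, 0.0083, -0.0283, -0.0474], [-0.007, 0.0072, -0.0032, 0.0084, -0.0283, -0.0475], [-0.0075, 0.0069, -0.003, 0.0084, -0.0282, -0.0474], [-0.0079, 0.0065, -0.0029, 0.0083, -0.0283, -0.0475], [-0.0082, 0.006, -0.0027, 0.0084, -0.0283, -0.0475], [-0.0087, 0.0057, -0.0025, 0.0084, -0.0283, -0.0474], [-0.0089, 0.0052, -0.0024, 0.0083, -0.0283, -0.0475], [-0.0092, 0.0048, -0.0021, 0.0084, -0.0282, -0.0475]]
end [ 0.47 -0.13  0.26] 16
```

Call:
drive_tool --series '[[[-0.001,0.003,-0.0075,-0.006,-0.062,-0.002],[-0.001,0.003,-0.0075,-0.006,-0.062,-0.002],[-0.0015,0.003,-0.0075,-0.006,-0.062,-0.002],[-0.002,0.003,-0.007,-0.006,-0.062,-0.002],[-0.005,0.009,-0.0035,0.008,-0.028,-0.047],[-0.005,0.0085,-0.0035,0.008,-0.028,-0.047],[-0.0055,0.008,-0.0035,0.008,-0.028,-0.047],[-0.006,0.008,-0.0035,0.008,-0.028,-0.047]]]'

```text
clock: 6.45
tcp_pos: [0.526, -0.0673, 0.2435]
tcp_rot: [3.099, 0.084, 0.378]
ft_force: [-0.4, -0.1, -0.5]
grip_width: 0.0536
grip_force: 43.2
```

Call:
drive_tool --series '[[[-0.0065,0.0075,-0.0035,0.008,-0.028,-0.047],[-0.007,0.007,-0.003,0.008,-0.028,-0.047],[-0.0075,0.007,-0.003,0.008,-0.028,-0.047],[-0.008,0.0065,-0.003,0.008,-0.028,-0.047],[-0.008,0.006,-0.0025,0.008,-0.028,-0.047],[-0.0085,0.0055,-0.0025,0.008,-0.028,-0.047],[-0.009,0.005,-0.0025,0.008,-0.028,-0.047],[-0.009,0.005,-0.002,0.008,-0.028,-0.047]]]'

```text
clock: 7.12
tcp_pos: [0.4721, -0.1302, 0.2583]
tcp_rot: [3.061, 0.67, 0.017]
ft_force: [0.1, -0.2, -1.1]
grip_width: 0.0537
grip_force: 43.2
```

```bash
python3 - <<'E'
t=open('search.py').read()
t=t.replace("W=[hk(110,-70,75)]","W=[]").replace("if k>0: mar","mar").replace("range(1600)","range(6000)")
open('search.py','w').write(t)
from h import *
where()
E
time OMP_NUM_THREADS=1 timeout 560 python3 search.py
```

```text
t 7.1167 tcp [ 0.4721 -0.1302  0.2583] q [-0.699  0.373  1.102  1.975 -0.393  1.013 -0.556] phi 89.39 roll 0.01 yaw 0.539 xr,zr 220.6 -37.4 side 21.8 F [ 0.1 -0.2 -1.1]
(1, np.float64(0.0030000000000001137), 74, 75, [(array([0.473, 0.016, 0.376]), array([105.66,   0.6 ,   1.71])), (array([0.592, 0.097, 0.282]), array([71.87,  0.78, -1.91]))], array([-0.32,  0.26,  0.28,  2.33,  2.65,  0.19,  1.86]))
(1, np.float64(0.0030000000000001137), 75, 5056, [(array([ 0.522, -0.096,  0.304]), array([102.57,   0.2 ,   1.92])), (array([0.51 , 0.019, 0.297]), array([79.45,  0.57, -1.81]))], array([-0.29,  0.26,  0.24,  2.33,  2.59,  0.19,  1.92]))
(1, np.float64(0.0030000000000000027), 78, 5546, [(array([ 0.549, -0.215,  0.344]), array([ 7.93e+01, -2.00e-02,  1.79e+00])), (array([0.487, 0.119, 0.328]), array([46.43, -0.06, -1.47]))], array([-0.19,  0.26,  0.13,  2.28,  2.29,  0.19,  2.24]))
(0, np.float64(0.1392374214859724), 21, 3999, [(array([ 0.52 , -0.067,  0.298]), array([9.679e+01, 5.700e-01, 8.000e-02]))], array([-0.73,  0.28,  0.85,  2.31, -1.31,  0.25, -0.38]))
(0, np.float64(0.1375930566175379), 16, 2835, [(array([0.587, 0.055, 0.289]), array([79.53,  0.15,  0.37]))], array([-0.79,  0.27,  0.82,  2.28, -1.1 ,  0.19, -0.63]))
(0, np.float64(0.13619924020622998), 18, 1450, [(array([ 0.503, -0.184,  0.34 ]), array([86.49,  0.45,  0.66]))], array([-0.62,  0.24,  0.77,  2.31, -1.31,  0.23, -0.26]))
real	0m15.746s
user	1m1.233s
sys	0m0.150s
```

```bash
python3 - <<'E'
t=open('search.py').read()
i=t.index("def cand"); j=t.index("if __name__")
t=t[:i]+'''def tl(f): return [hk(90,-60,f),hk(10,-35,f),hk(10,13,f),hk(41,13,f),hk(41,12,25),hk(41,11,15),hk(41,10,5)]
def cand(seed):
    g=np.random.default_rng(seed); n=g.integers(2,4); W=[]; desc=[]; f=int(g.choice([30,35,40]))
    for i in range(n):
        pos=np.array([g.uniform(.44,.53),g.uniform(-.25,.1),g.uniform(.3,.42)])
        a=(g.uniform(75,110),g.uniform(-.3,.8),g.uniform(1.3,2.6)) if i==0 else ((g.uniform(40,95),g.uniform(-.3,1),g.uniform(-2.2,-1)) if i==1 else (g.uniform(30,60),g.uniform(-.5,.5),g.uniform(-1.2,.3)))
        W.append((pos,ori(*a))); desc.append((pos.tolist(),a))
    k,m,tr,q=run(Q0,W+tl(f)); return k-len(W),m,len(tr),seed,f,desc,q.round(2)
'''+t[j:]
t=t.replace("print(r)","print(r[:5],[(np.round(a,2).tolist(),np.round(b,2).tolist()) for a,b in r[5]],r[6])")
open('search.py','w').write(t)
E
time OMP_NUM_THREADS=1 timeout 560 python3 search.py
```

```text
(0, np.float64(0.06911191663832583), 60, 2156, 40) [([0.5, -0.07, 0.4], [79.64, -0.28, 1.63]), ([0.49, -0.24, 0.42], [84.36, 0.24, -1.04])] [-0.66  0.04  0.75  2.34  0.53  0.19 -2.55]
(0, np.float64(0.0662398861784323), 69, 2883, 30) [([0.44, 0.02, 0.38], [101.15, -0.09, 1.84]), ([0.52, 0.07, 0.31], [72.85, -0.21, -2.11])] [-1.41  0.73  1.21  2.38  1.42  0.19  2.05]
(0, np.float64(0.06174413677473545), 62, 2065, 40) [([0.46, -0.08, 0.36], [88.65, -0.21, 1.66]), ([0.52, -0.03, 0.35], [88.21, -0.24, -1.02])] [-1.19  0.34  1.14  2.33  0.1   0.19 -2.27]
(0, np.float64(0.05339458500180083), 61, 987, 40) [([0.51, -0.03, 0.33], [82.3, 0.03, 1.86]), ([0.49, -0.15, 0.38], [76.33, 0.53, -1.05])] [-0.15 -0.06  0.23  2.35  0.37  0.19 -2.65]
(0, np.float64(0.052480491516486705), 62, 2967, 35) [([0.49, 0.04, 0.3], [89.03, 0.31, 1.82]), ([0.44, -0.24, 0.4], [76.86, 0.5, -1.11])] [-0.15 -0.13  0.36  2.38  0.25  0.19 -2.47]
(0, np.float64(0.042383645684828775), 70, 4074, 35) [([0.5, 0.09, 0.36], [84.23, 0.13, 2.2]), ([0.52, -0.13, 0.36], [47.18, 0.81, -1.46]), ([0.53, 0.07, 0.41], [31.32, 0.18, -1.08])] [-0.99  0.27  0.43  2.4   1.62  0.78  2.06]
real	0m56.826s
user	3m38.953s
sys	0m0.216s
```

```bash
cat > s2.py <<'E'
from search import *
def ik(T,M,q,n=60):
    for _ in range(n):
        e,J=err(q,T,M); q=np.clip(q+J.T@np.linalg.solve(J@J.T+1e-3*np.eye(6),e),LO+.02,HI-.02)
    return q,np.abs(e).max()
def cand(seed):
    g=np.random.default_rng(seed); f=int(g.choice([28,34,40,46])); far=g.uniform(70,110); up=g.uniform(-110,-50)
    T,M=hk(far,up,f); qg=g.uniform(LO,HI); qg[4]=g.uniform(2,3.6); qg,e=ik(T,M,qg)
    if e>2e-3: return (-9,0,0,seed)
    mid=(Q0+qg)/2+g.normal(0,1,7)*[.3,.3,.4,.2,.5,.4,.4]; mid=np.clip(mid,LO+.1,HI-.1)
    pts=[]; mn=9
    for u in np.linspace(0,1,25)[1:]:
        qq=(1-u)**2*Q0+2*u*(1-u)*mid+u*u*qg; p,Mm,_=fk(qq); pts.append((p,Mm))
        for d in (-.045,.062):
            b=p+Mm[:,0]*d
            if b[2]<.12 or (b[0]>.6 and b[2]<.25): return (-8,0,0,seed)
    if any(abs(p[1])>.45 or p[0]<.25 for p,_ in pts): return (-8,0,0,seed)
    W=pts; k,m,tr,q=run(Q0,W+tl(f)); return k-len(W),m,len(tr),seed,f,q.round(2),W,[t[2] for t in tr if isinstance(t,tuple)]
if __name__=='__main__':
    with mp.Pool() as P_: res=P_.map(cand,range(12000),chunksize=20)
    from collections import Counter; print(sorted(Counter(r[0] for r in res).items()))
    res.sort(key=lambda r:(-r[0],-r[1]))
    for r in res[:5]: print(r[:6])
    pickle.dump(res[:20],open('res.pkl','wb'))
    for x in res[0][7][::4]+res[0][7][-8:]: print(x)
E
time OMP_NUM_THREADS=1 timeout 560 python3 s2.py
```

```text
[(-9, 11911), (-8, 83), (-4, 3), (-3, 2), (-2, 1)]
(-2, np.float64(0.0030000000000001137), 93, 10239, 46, array([-0.36,  0.26,  0.28,  2.4 ,  2.22,  0.29,  1.97]))
(-3, np.float64(0.0030000000000001137), 93, 8525, 46, array([-0.58,  0.27,  0.51,  2.4 ,  1.91,  0.23,  2.01]))
(-3, np.float64(0.0030000000000001137), 92, 9754, 46, array([-0.44,  0.25,  0.43,  2.4 ,  2.2 ,  0.25,  1.92]))
(-4, np.float64(0.007498103564674841), 89, 4072, 46, array([-0.5 ,  0.29,  0.46,  2.36,  1.21,  0.19,  2.34]))
(-4, np.float64(0.0030000000000001137), 87, 4265, 46, array([-0.57,  0.22,  0.56,  2.4 ,  1.55,  0.33,  2.1 ]))
[-0.67  0.39  1.04  2.   -0.34  1.05 -0.4 ]
[-0.58  0.44  0.84  2.09 -0.06  1.13  0.21]
[-0.53  0.45  0.68  2.17  0.26  1.07  0.8 ]
[-0.49  0.42  0.55  2.25  0.6   0.9   1.36]
[-0.47  0.38  0.46  2.32  1.    0.64  1.85]
[-0.48  0.31  0.44  2.39  1.71  0.34  2.06]
[-0.47  0.41  0.5   2.29  0.79  0.78  1.62]
[-0.47  0.39  0.48  2.31  0.89  0.71  1.74]
[-0.47  0.38  0.46  2.32  1.    0.64  1.85]
[-0.47  0.37  0.45  2.34  1.13  0.56  1.95]
[-0.48  0.35  0.45  2.36  1.28  0.48  2.03]
[-0.49  0.33  0.45  2.37  1.47  0.4   2.07]
[-0.48  0.31  0.44  2.39  1.71  0.34  2.06]
[-0.43  0.28  0.37  2.4   2.    0.3   2.01]
real	0m35.271s
user	2m15.818s
sys	0m0.141s
```

```bash
python3 - <<'E'
t=open('s2.py').read()
t=t.replace("far=g.uniform(70,110); up=g.uniform(-110,-50)","far=g.uniform(-40,30); up=g.uniform(-160,-50)")
t=t.replace("def ik(","def tl(f): return [hk(10,-40,f),hk(10,13,f),hk(41,13,f),hk(41,12,25),hk(41,11,15),hk(41,10,5)]\ndef ik(")
t=t.replace("(b[0]>.6 and b[2]<.25)","(b[0]>.58 and b[2]<.27)")
open('s2.py','w').write(t)
E
time OMP_NUM_THREADS=1 timeout 560 python3 s2.py
```

```text
[(-22, 3), (-21, 2), (-20, 6), (-19, 9), (-18, 2), (-17, 4), (-16, 5), (-15, 1), (-14, 1), (-13, 2), (-12, 2), (-11, 3), (-10, 3), (-9, 10730), (-8, 1026), (-7, 4), (-6, 6), (-5, 6), (-4, 6), (-3, 10), (-2, 18), (-1, 55), (0, 7), (3, 3), (4, 19), (6, 67)]
(6, np.float64(0.008145088948595003), 130, 11164, 40, array([-0.02,  1.01, -0.09,  2.34,  2.93,  1.7 ,  1.6 ]))
(6, np.float64(0.005072034031982753), 126, 6148, 40, array([-0.07,  1.01, -0.03,  2.34,  2.91,  1.7 ,  1.55]))
(6, np.float64(0.004644010205439031), 132, 718, 40, array([-0.08,  1.01, -0.02,  2.34,  2.91,  1.7 ,  1.54]))
(6, np.float64(0.004271061548689836), 132, 3678, 40, array([-0.09,  1.01, -0.01,  2.34,  2.9 ,  1.69,  1.53]))
(6, np.float64(0.00421126680585715), 130, 4657, 40, array([-0.09,  1.01, -0.01,  2.34,  2.9 ,  1.69,  1.53]))
[-0.63  0.39  1.06  2.   -0.34  1.03 -0.39]
[-0.43  0.44  0.89  2.1  -0.09  1.04  0.26]
[-0.3   0.44  0.73  2.18  0.19  0.94  0.9 ]
[-0.23  0.41  0.59  2.25  0.51  0.76  1.48]
[-0.24  0.34  0.48  2.31  0.91  0.53  1.99]
[-0.36  0.23  0.45  2.34  1.59  0.29  2.23]
[-0.11  0.3   0.04  2.33  2.71  0.38  1.82]
[-0.01  0.84 -0.09  2.39  2.91  1.4   1.62]
[-0.34  0.15  0.32  2.35  2.12  0.24  2.17]
[-0.29  0.11  0.21  2.35  2.4   0.23  2.13]
[-0.11  0.3   0.04  2.33  2.71  0.38  1.82]
[-0.06  0.43  0.    2.25  2.78  0.43  1.78]
[-0.04  0.47 -0.03  2.3   2.8   0.52  1.75]
[-0.01  0.67 -0.09  2.39  2.88  1.06  1.65]
[-0.01  0.84 -0.09  2.39  2.91  1.4   1.62]
[-0.02  1.01 -0.09  2.34  2.93  1.7   1.6 ]
real	0m36.294s
user	2m21.419s
sys	0m0.225s
```

```bash
cat > rowgen.py <<'E'
from s2 import *
def dense(q,way):
    """follow poses finely with pinv; return list of (p,M,q)"""
    p,M,_=fk(q); out=[(p,M,q)]
    for a,N in way:
        w=R.from_matrix(M.T@N).as_rotvec(); n=12; p0,M0=p,M
        for i in range(1,n+1):
            p=p0+(a-p0)*i/n; M=M0@R.from_rotvec(w*i/n).as_matrix()
            for _ in range(3):
                e,J=err(q,p,M); q=np.clip(q+J.T@np.linalg.solve(J@J.T+1e-5*np.eye(6),e),LO+.003,HI-.003)
            out.append((p,M,q))
    return out
V=np.array([.12,.12,.16,.16,.16,.16,.16])
def rows(out,sh=.03,show=None):
    i=0; res=[]; p,M=out[0][:2]
    while i<len(out)-1:
        j=i+1
        while j+1<len(out):
            a=out[j+1]
            if (np.abs(a[2]-out[i][2])/V).max()>1 or R.from_matrix(M.T@a[1]).magnitude()>.115 or np.linalg.norm(a[0]-p)>sh: break
            j+=1
        a=out[j]; r=np.r_[M.T@(a[0]-p),R.from_matrix(M.T@a[1]).as_rotvec()].round(3)
        p=p+M@r[:3]; M=M@R.from_rotvec(r[3:]).as_matrix(); res.append(r.tolist()); i=j
        if show and len(res)%show==0: print('  #',len(res),p.round(3),'zdir',M[:,2].round(2),'tip',(p+M[:,0]*.06).round(2),a[2].round(2))
    return res,p,M
E
cat > t3.py <<'E'
from rowgen import *
best=pickle.load(open('res.pkl','rb'))
for r in best[:1]:
    W=r[6]; o=dense(Q0,W); rr,p,M=rows(o,show=4)
    print(r[3],len(rr), min(np.minimum(x[2]-LO,HI-x[2]).min() for x in o))
pickle.dump(W,open('W.pkl','wb'))
for i in range(0,len(rr),8): print(rr[i:i+8])
E
python3 t3.py
```

```text
# 4 [ 0.392 -0.168  0.218] zdir [-0.18 -0.04 -0.98] tip [ 0.43 -0.12  0.21] [-0.56  0.41  1.    2.03 -0.26  1.05 -0.17]
  # 8 [ 0.332 -0.198  0.197] zdir [-0.32 -0.09 -0.94] tip [ 0.35 -0.14  0.19] [-0.45  0.43  0.91  2.08 -0.13  1.04  0.17]
  # 12 [ 0.289 -0.227  0.184] zdir [-0.4  -0.16 -0.9 ] tip [ 0.28 -0.17  0.18] [-0.38  0.45  0.83  2.13  0.    1.01  0.49]
  # 16 [ 0.264 -0.255  0.176] zdir [-0.44 -0.24 -0.86] tip [ 0.24 -0.2   0.18] [-0.31  0.45  0.75  2.17  0.15  0.96  0.81]
  # 20 [ 0.259 -0.281  0.17 ] zdir [-0.42 -0.34 -0.84] tip [ 0.21 -0.24  0.18] [-0.27  0.44  0.68  2.21  0.3   0.89  1.11]
  # 24 [ 0.273 -0.3    0.166] zdir [-0.35 -0.43 -0.83] tip [ 0.22 -0.28  0.18] [-0.24  0.42  0.62  2.24  0.44  0.81  1.37]
  # 28 [ 0.302 -0.31   0.164] zdir [-0.25 -0.5  -0.83] tip [ 0.25 -0.32  0.18] [-0.23  0.4   0.56  2.27  0.59  0.72  1.6 ]
  # 32 [ 0.346 -0.309  0.165] zdir [-0.1  -0.54 -0.83] tip [ 0.3  -0.34  0.19] [-0.23  0.37  0.52  2.29  0.75  0.62  1.81]
  # 36 [ 0.399 -0.295  0.173] zdir [ 0.07 -0.56 -0.83] tip [ 0.37 -0.34  0.2 ] [-0.25  0.33  0.48  2.31  0.93  0.52  2. 
[... 2446 characters left out ...]
9, -0.016, -0.007, 0.05, -0.014, -0.097], [-0.008, -0.017, -0.006, 0.052, -0.012, -0.097], [-0.007, -0.019, -0.006, 0.052, -0.01, -0.098], [-0.006, -0.02, -0.007, 0.055, -0.004, -0.099], [-0.005, -0.02, -0.006, 0.054, -0.004, -0.099], [-0.003, -0.018, -0.006, 0.045, 0.001, -0.08], [-0.002, -0.018, -0.006, 0.045, 0.003, -0.081], [-0.001, -0.018, -0.005, 0.044, 0.004, -0.081]]
[[0.0, -0.019, -0.005, 0.045, 0.008, -0.082], [0.001, -0.019, -0.006, 0.045, 0.01, -0.083], [0.003, -0.02, -0.005, 0.044, 0.01, -0.082], [0.003, -0.019, -0.005, 0.044, 0.015, -0.084], [0.005, -0.02, -0.006, 0.043, 0.016, -0.085], [0.006, -0.02, -0.004, 0.043, 0.016, -0.085], [0.002, -0.005, -0.001, 0.011, 0.004, -0.021]]
```

Call:
drive_tool --series '[[[-0.023,0.0,0.011,0.018,-0.049,-0.095],[-0.022,-0.001,0.012,0.019,-0.048,-0.096],[-0.02,-0.004,0.011,0.022,-0.043,-0.1],[-0.019,-0.005,0.011,0.024,-0.04,-0.101],[-0.018,-0.006,0.011,0.025,-0.038,-0.104],[-0.013,-0.007,0.008,0.022,-0.028,-0.092],[-0.012,-0.007,0.009,0.023,-0.028,-0.092],[-0.011,-0.007,0.008,0.022,-0.024,-0.096]]]'

```text
clock: 7.78
tcp_pos: [0.3329, -0.1988, 0.1973]
tcp_rot: [-2.465, -1.705, 0.484]
ft_force: [0.8, 0.1, -1.6]
grip_width: 0.0535
grip_force: 43.2
```

Call:
drive_tool --series '[[[-0.01,-0.007,0.009,0.022,-0.024,-0.096],[-0.009,-0.007,0.007,0.02,-0.021,-0.098],[-0.008,-0.008,0.008,0.021,-0.021,-0.1],[-0.006,-0.006,0.006,0.019,-0.019,-0.101],[-0.006,-0.007,0.007,0.018,-0.02,-0.103],[-0.006,-0.006,0.006,0.017,-0.019,-0.104],[-0.005,-0.006,0.006,0.016,-0.019,-0.105],[-0.005,-0.004,0.004,0.015,-0.019,-0.107]]]'

```text
clock: 8.45
tcp_pos: [0.2655, -0.2561, 0.1767]
tcp_rot: [-1.461, -2.399, 0.661]
ft_force: [1.2, -0.6, -1.0]
grip_width: 0.0534
grip_force: 43.2
```

Call:
drive_tool --series '[[[-0.004,-0.005,0.005,0.014,-0.02,-0.107],[-0.005,-0.003,0.004,0.014,-0.022,-0.108],[-0.005,-0.004,0.003,0.014,-0.022,-0.109],[-0.005,-0.002,0.003,0.013,-0.024,-0.11],[-0.005,-0.003,0.002,0.014,-0.025,-0.111],[-0.006,-0.001,0.001,0.013,-0.023,-0.092],[-0.005,-0.002,0.001,0.013,-0.023,-0.093],[-0.006,-0.002,0.001,0.014,-0.025,-0.093]]]'

```text
clock: 9.12
tcp_pos: [0.2755, -0.3007, 0.1663]
tcp_rot: [-0.29, -2.724, 0.694]
ft_force: [-0.6, -0.2, -1.2]
grip_width: 0.0535
grip_force: 43.2
```

```bash
cat > t4.py <<'E'
from rowgen import *
import sys
W=pickle.load(open('W.pkl','rb')); where()
q=np.array(bot.get_obs()['joint_pos']); p,M,_=fk(q); print('fk err',(p-bot.get_obs()['tcp_pos']).round(4))
d=[np.linalg.norm(p-a)+.2*R.from_matrix(M.T@N).magnitude() for a,N in W]; i=int(np.argmin(d))+1; print('at',i,min(d))
o=dense(q,W[i:]); rr,_,_=rows(o,show=8)
print('margin',min(np.minimum(x[2]-LO,HI-x[2]).min() for x in o),len(rr))
e=run(o[-1][2],tl(40)); print('tail',e[0],e[1],e[3].round(2))
for i in range(0,len(rr),8): print(rr[i:i+8])
E
python3 t4.py
```

```text
t 9.1167 tcp [ 0.2755 -0.3007  0.1663] q [-0.223  0.417  0.599  2.234  0.453  0.809  1.359] phi -75.39 roll -0.494 yaw -0.004 xr,zr -320.6 301.8 side 244.2 F [-0.6 -0.2 -1.2]
fk err [ 0.0006 -0.0019  0.0009]
at 12 0.015106859851160179
  # 8 [ 0.348 -0.309  0.165] zdir [-0.09 -0.55 -0.83] tip [ 0.3  -0.34  0.19] [-0.22  0.36  0.5   2.29  0.76  0.62  1.81]
  # 16 [ 0.462 -0.261  0.188] zdir [ 0.27 -0.52 -0.81] tip [ 0.45 -0.31  0.22] [-0.27  0.29  0.44  2.33  1.18  0.41  2.16]
  # 24 [ 0.564 -0.148  0.242] zdir [ 0.61 -0.32 -0.73] tip [ 0.59 -0.18  0.28] [-0.34  0.19  0.38  2.35  1.84  0.26  2.21]
margin 0.04204585610233044 30
tail 6 0.00897525734029525 [-0.    1.01 -0.11  2.34  2.94  1.7   1.62]
[[-0.006, -0.0, 0.0, 0.017, -0.027, -0.109], [-0.006, -0.002, 0.001, 0.016, -0.025, -0.097], [-0.008, -0.002, -0.002, 0.019, -0.028, -0.094], [-0.008, -0.003, -0.001, 0.019, -0.028, -0.094], [-0.01, -0.003, -0.002, 0.024, -0.028, -0.094], [-0.009, -0.004, -0.002, 0.024, -0.029, -0.094], [-0.01, -0.005, -0.003, 0.026, -0.028, -0.094], [-0.01, -0.006, -0.003, 0.03, -0.029, -0.095]]
[[-0.01, -0.0
[... 337 characters left out ...]
0.015, -0.005, 0.047, -0.018, -0.096]]
[[-0.009, -0.017, -0.007, 0.051, -0.013, -0.097], [-0.008, -0.017, -0.006, 0.052, -0.012, -0.098], [-0.007, -0.019, -0.006, 0.052, -0.009, -0.098], [-0.006, -0.02, -0.007, 0.055, -0.004, -0.099], [-0.004, -0.021, -0.006, 0.054, -0.004, -0.099], [-0.003, -0.018, -0.006, 0.045, 0.004, -0.081], [-0.002, -0.018, -0.006, 0.045, 0.003, -0.08], [-0.0, -0.018, -0.004, 0.045, 0.003, -0.081]]
[[-0.0, -0.019, -0.007, 0.045, 0.01, -0.083], [0.001, -0.02, -0.005, 0.044, 0.01, -0.082], [0.003, -0.019, -0.005, 0.045, 0.01, -0.083], [0.004, -0.02, -0.006, 0.043, 0.016, -0.084], [0.004, -0.02, -0.005, 0.043, 0.016, -0.085], [0.007, -0.019, -0.004, 0.043, 0.017, -0.085]]
```

Tracking is excellent.

Call:
drive_tool --series '[[[-0.006,0,0,0.017,-0.027,-0.109],[-0.006,-0.002,0.001,0.016,-0.025,-0.097],[-0.008,-0.002,-0.002,0.019,-0.028,-0.094],[-0.008,-0.003,-0.001,0.019,-0.028,-0.094],[-0.01,-0.003,-0.002,0.024,-0.028,-0.094],[-0.009,-0.004,-0.002,0.024,-0.029,-0.094],[-0.01,-0.005,-0.003,0.026,-0.028,-0.094],[-0.01,-0.006,-0.003,0.03,-0.029,-0.095]]]'

```text
clock: 9.78
tcp_pos: [0.3476, -0.3073, 0.1644]
tcp_rot: [0.878, -2.63, 0.737]
ft_force: [-0.2, -0.7, -2.1]
grip_width: 0.0536
grip_force: 43.3
```

Call:
drive_tool --series '[[[-0.01,-0.007,-0.003,0.03,-0.028,-0.095],[-0.012,-0.008,-0.005,0.036,-0.026,-0.095],[-0.01,-0.008,-0.004,0.036,-0.027,-0.095],[-0.011,-0.011,-0.005,0.039,-0.024,-0.095],[-0.011,-0.011,-0.005,0.042,-0.023,-0.095],[-0.01,-0.012,-0.005,0.043,-0.022,-0.096],[-0.011,-0.014,-0.006,0.047,-0.018,-0.097],[-0.009,-0.015,-0.005,0.047,-0.018,-0.096]]]'

```text
clock: 10.45
tcp_pos: [0.4615, -0.2578, 0.1873]
tcp_rot: [1.961, -2.056, 0.885]
ft_force: [-0.7, -0.3, -0.7]
grip_width: 0.0534
grip_force: 43.3
```

```bash
python3 t4.py
```

```text
t 10.45 tcp [ 0.4615 -0.2578  0.1873] q [-0.258  0.286  0.418  2.32   1.165  0.422  2.162] phi -0.48 roll -0.3 yaw -0.939 xr,zr -205.1 75.5 side -230.1 F [-0.7 -0.3 -0.7]
fk err [0.0045 0.0001 0.0019]
at 19 0.005656535369791372
  # 8 [ 0.561 -0.152  0.24 ] zdir [ 0.6  -0.33 -0.73] tip [ 0.59 -0.19  0.28] [-0.33  0.19  0.36  2.35  1.81  0.27  2.22]
margin 0.04322047718877686 15
tail 6 0.009459387507879224 [ 0.01  1.01 -0.11  2.34  2.94  1.7   1.63]
[[-0.007, -0.013, -0.006, 0.044, -0.01, -0.084], [-0.006, -0.014, -0.005, 0.044, -0.01, -0.085], [-0.005, -0.014, -0.004, 0.045, -0.01, -0.084], [-0.007, -0.02, -0.008, 0.054, -0.004, -0.099], [-0.005, -0.02, -0.006, 0.055, -0.004, -0.099], [-0.004, -0.022, -0.007, 0.055, 0.001, -0.1], [-0.002, -0.018, -0.006, 0.045, 0.003, -0.081], [-0.001, -0.018, -0.004, 0.045, 0.003, -0.081]]
[[-0.0, -0.019, -0.006, 0.045, 0.008, -0.082], [0.001, -0.019, -0.006, 0.044, 0.01, -0.083], [0.003, -0.02, -0.004, 0.045, 0.01, -0.082], [0.003, -0.02, -0.006, 0.043, 0.015, -0.084], [0.004, -0.019, -0.006, 0.043, 0.016, -0.085], [0.007, -0.02, -0.004, 0.043, 0.017, -0.085], [0.002, -0.005, -0.001, 0.011, 0.004, -0.021]]
```

Call:
drive_tool --series '[[[-0.007,-0.013,-0.006,0.044,-0.01,-0.084],[-0.006,-0.014,-0.005,0.044,-0.01,-0.085],[-0.005,-0.014,-0.004,0.045,-0.01,-0.084],[-0.007,-0.02,-0.008,0.054,-0.004,-0.099],[-0.005,-0.02,-0.006,0.055,-0.004,-0.099],[-0.004,-0.022,-0.007,0.055,0.001,-0.1],[-0.002,-0.018,-0.006,0.045,0.003,-0.081],[-0.001,-0.018,-0.004,0.045,0.003,-0.081]]]'

```text
clock: 11.12
tcp_pos: [0.5568, -0.1514, 0.2385]
tcp_rot: [2.638, -1.075, 1.12]
ft_force: [-0.2, -0.5, -1.2]
grip_width: 0.0537
grip_force: 43.3
```

Call:
drive_tool --series '[[[0,-0.019,-0.006,0.045,0.008,-0.082],[0.001,-0.019,-0.006,0.044,0.01,-0.083],[0.003,-0.02,-0.004,0.045,0.01,-0.082],[0.003,-0.02,-0.006,0.043,0.015,-0.084],[0.004,-0.019,-0.006,0.043,0.016,-0.085],[0.007,-0.02,-0.004,0.043,0.017,-0.085],[0.002,-0.005,-0.001,0.011,0.004,-0.021],[0,0,0,0,0,0]]]'

```text
clock: 11.78
tcp_pos: [0.5994, -0.0424, 0.2896]
tcp_rot: [2.79, -0.199, 1.298]
ft_force: [0.5, 0.3, -1.8]
grip_width: 0.0539
grip_force: 43.3
```

```bash
cat > t5.py <<'E'
from rowgen import *
where()
ob=bot.get_obs(); q=np.array(ob['joint_pos']); d=fk(q)[0]-ob['tcp_pos']; print('fk err',d.round(4))
import sys; way=eval(sys.argv[1])
# work in measured frame: shift targets by fk error
o=dense(q,[(a+d,M) for a,M in way]); rr,_,_=rows(o,sh=float(sys.argv[2]),show=8)
print('margin',min(np.minimum(x[2]-LO,HI-x[2]).min() for x in o),o[-1][2].round(2),len(rr))
for i in range(0,len(rr),8): print(rr[i:i+8])
E
python3 t5.py "[hk(10,-40,40),hk(10,13,40)]" .012
python3 - <<'E'
from h import *
c=cam('scene'); cv2.imwrite('pics/s3.png',cv2.resize(c['pixels'][100:390,160:560],(800,580)))
E
```

```text
t 11.7833 tcp [ 0.5994 -0.0424  0.2896] q [-0.274  0.112  0.175  2.344  2.337  0.237  2.188] phi 40.11 roll -0.002 yaw -0.002 xr,zr -18.5 -104.9 side -0.9 F [ 0.5  0.3 -1.8]
fk err [0.004  0.0049 0.0023]
  # 8 [ 0.644 -0.042  0.219] zdir [ 0.76 -0.11 -0.64] tip [ 0.68 -0.05  0.27] [-0.07  0.34 -0.02  2.3   2.67  0.39  1.87]
margin 0.04671877288190357 [-0.03  0.43 -0.04  2.24  2.71  0.43  1.84] 13
[[-0.005, -0.0, 0.011, 0.0, 0.0, -0.0], [-0.005, -0.0, 0.011, 0.0, 0.001, -0.001], [-0.004, -0.0, 0.01, 0.0, -0.0, -0.0], [-0.003, -0.0, 0.006, 0.0, 0.0, -0.001], [-0.004, -0.001, 0.011, 0.001, 0.0, -0.0], [-0.005, 0.0, 0.011, -0.0, 0.001, -0.001], [-0.003, 0.0, 0.009, -0.0, -0.0, 0.0], [0.0, 0.0, 0.009, -0.0, -0.0, 0.0]]
[[0.0, 0.0, 0.009, -0.0, -0.0, 0.0], [0.0, 0.0, 0.009, -0.0, -0.0, 0.0], [0.0, 0.0, 0.009, -0.0, -0.0, 0.0], [0.0, 0.0, 0.009, -0.0, -0.0, 0.0], [0.0, 0.0, 0.004, -0.0, -0.0, 0.0]]
```

View pics/s3.png

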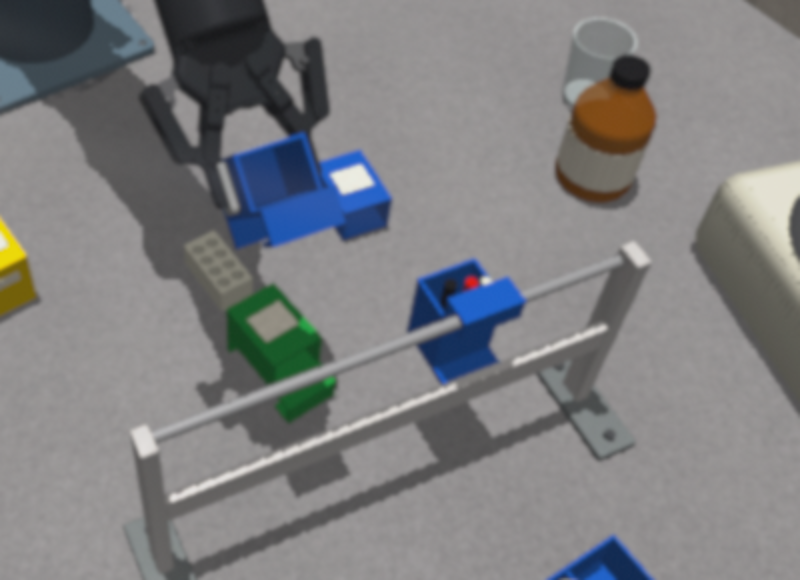

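The scene view shows the bin held tipped at 40°, mouth towards the rail, in line with it. I'll move over the rail and check the bin's fit in the hand with depth.

Call:
drive_tool --series '[[[-0.005,0,0.011,0,0,0],[-0.005,0,0.011,0,0,0],[-0.004,0,0.01,0,0,0],[-0.003,0,0.006,0,0,0],[-0.005,-0.001,0.011,0,0,0],[-0.004,0,0.011,0,0,0],[-0.002,0,0.004,0,0,0],[0,0,0,0,0,0]]]'

```text
clock: 12.5
tcp_pos: [0.6292, -0.0471, 0.2245]
tcp_rot: [2.79, -0.197, 1.291]
ft_force: [-0.2, 0.1, -0.7]
grip_width: 0.054
grip_force: 43.3
```

```bash
python3 t5.py "[hk(10,13,40)]" .012
python3 - <<'E'
from h import *
o=bot.get_obs(); M=Rm(o['tcp_rot']); p=o['tcp_pos']
for n in ('scene','top'):
    c=cam(n); X=pts(c).reshape(-1,3); h=cv2.cvtColor(c['pixels'],cv2.COLOR_BGR2HSV).reshape(-1,3)
    m=(np.linalg.norm(X-p,axis=1)<.1)&(abs(h[:,0].astype(int)-112)<14)&(h[:,1]>110)
    L=(X[m]-p)@M; B=np.stack([L[:,0]+TX,-L[:,1],TZ-L[:,2]],1)*1000
    t=B[(B[:,0]>30)&(B[:,0]<45)&(B[:,2]>10)&(B[:,2]<40)&(abs(B[:,1])<22)]
    print(n,len(t),'tongue z(26)',np.median(t[:,2]).round(1) if len(t) else '', 'slope',np.polyfit(t[:,0],t[:,2],1).round(3) if len(t)>9 else '')
    t=B[(B[:,2]>-5)&(B[:,2]<35)&(B[:,0]>30)]
    if len(t): print('x max(50)',np.percentile(t[:,0],[90,95,99]).round(1),'y',np.percentile(t[:,1],[2,98]).round(1))
E
```

```text
t 12.5 tcp [ 0.6292 -0.0471  0.2245] q [-0.108  0.307  0.02   2.317  2.656  0.376  1.873] phi 40.33 roll 0.002 yaw -0.003 xr,zr 12.2 -39.9 side -1.5 F [-0.2  0.1 -0.7]
fk err [0.0041 0.005  0.0013]
margin 0.08264690148189535 [-0.05  0.44 -0.02  2.24  2.73  0.43  1.82] 6
[[0.0, -0.0, 0.009, 0.001, 0.001, -0.0], [0.001, -0.0, 0.009, 0.0, 0.001, -0.0], [0.0, -0.001, 0.008, 0.001, 0.001, -0.0], [0.0, 0.0, 0.009, 0.0, 0.001, -0.0], [0.001, -0.0, 0.009, 0.001, 0.001, -0.0], [0.0, -0.0, 0.009, 0.0, 0.001, -0.001]]
scene 43 tongue z(26) 26.2 slope [-2.0000e-03  2.6283e+01]
x max(50) [51.5 51.9 52.7] y [-26.5  26. ]
top 226 tongue z(26) 25.4 slope [-1.1000e-02  2.5822e+01]
x max(50) [50.8 51.  51.5] y [-26.2  24.9]
```

Call:
drive_tool --series '[[[0.001,0,0.009,0,0.001,0],[0.001,0,0.009,0,0.001,0],[0,0,0.009,0,0.001,0],[0,0,0.009,0,0.001,0],[0,0,0.009,0,0.001,0],[0,0,0.008,0,0.001,0],[0,0,0,0,0,0],[0,0,0,0,0,0]]]'

```text
clock: 13.27
tcp_pos: [0.6711, -0.0519, 0.1927]
tcp_rot: [2.786, -0.192, 1.301]
ft_force: [-0.4, 0.2, -0.4]
grip_width: 0.0535
grip_force: 43.3
```

```bash
python3 t5.py "[hk(39,13,40)]" .006
```

```text
t 13.2667 tcp [ 0.6711 -0.0519  0.1927] q [-0.054  0.435 -0.017  2.237  2.732  0.427  1.82 ] phi 39.9 roll 0.003 yaw 0.0 xr,zr 9.1 12.7 side -0.2 F [-0.4  0.2 -0.4]
fk err [0.0041 0.005  0.0012]
margin 0.11407048291551147 [-0.04  0.47 -0.05  2.29  2.76  0.51  1.78] 6
[[-0.005, -0.0, 0.0, 0.0, -0.0, 0.0], [-0.005, -0.0, 0.0, 0.0, -0.001, 0.001], [-0.005, -0.0, 0.0, 0.001, 0.0, 0.0], [-0.005, -0.0, 0.0, -0.0, -0.0, 0.0], [-0.005, -0.0, 0.0, 0.0, -0.0, 0.001], [-0.005, -0.0, 0.0, 0.0, -0.001, 0.0]]
```

No contact force, as expected. Slide the hook on.

Call:
drive_tool --series '[[[-0.005,0,0,0,0,0],[-0.005,0,0,0,0,0],[-0.005,0,0,0,0,0],[-0.005,0,0,0,0,0],[-0.005,0,0,0,0,0],[-0.005,0,0,0,0,0],[0,0,0,0,0,0],[0,0,0,0,0,0]]]'

```text
clock: 13.93
tcp_pos: [0.6517, -0.0491, 0.17]
tcp_rot: [2.786, -0.191, 1.302]
ft_force: [0.2, 0.1, -0.7]
grip_width: 0.0534
grip_force: 43.3
```

```bash
python3 t5.py "[hk(39.5,12.5,30),hk(40,12,20),hk(40,11,10),hk(40,10,2)]" .012
python3 - <<'E'
from h import *
c=cam('scene'); cv2.imwrite('pics/s4.png',cv2.resize(c['pixels'][150:350,220:500],(800,571)))
E
```

```text
t 13.9333 tcp [ 0.6517 -0.0491  0.17  ] q [-0.039  0.468 -0.047  2.288  2.76   0.51   1.784] phi 39.88 roll 0.003 yaw 0.001 xr,zr 39.0 12.2 side -0.1 F [ 0.2  0.1 -0.7]
fk err [0.0044 0.005  0.0009]
  # 8 [ 0.678 -0.047  0.153] zdir [ 0.99 -0.14 -0.08] tip [ 0.68 -0.05  0.21] [-0.01  1.01 -0.11  2.33  2.92  1.7   1.62]
margin 0.019269085245994244 [-0.02  1.05 -0.1   2.31  2.93  1.77  1.61] 9
[[-0.001, -0.0, 0.004, 0.0, 0.072, 0.001], [-0.001, -0.0, 0.003, 0.001, 0.072, 0.001], [-0.0, -0.0, 0.004, -0.0, 0.072, 0.0], [-0.001, -0.0, 0.003, -0.0, 0.073, 0.0], [-0.001, -0.0, 0.003, -0.0, 0.073, 0.0], [-0.001, -0.0, 0.004, -0.0, 0.072, 0.0], [-0.001, -0.0, 0.003, -0.0, 0.088, 0.0], [-0.001, -0.0, 0.004, -0.0, 0.093, 0.0]]
[[-0.001, -0.0, 0.002, -0.0, 0.046, 0.0]]
```

View pics/s4.png

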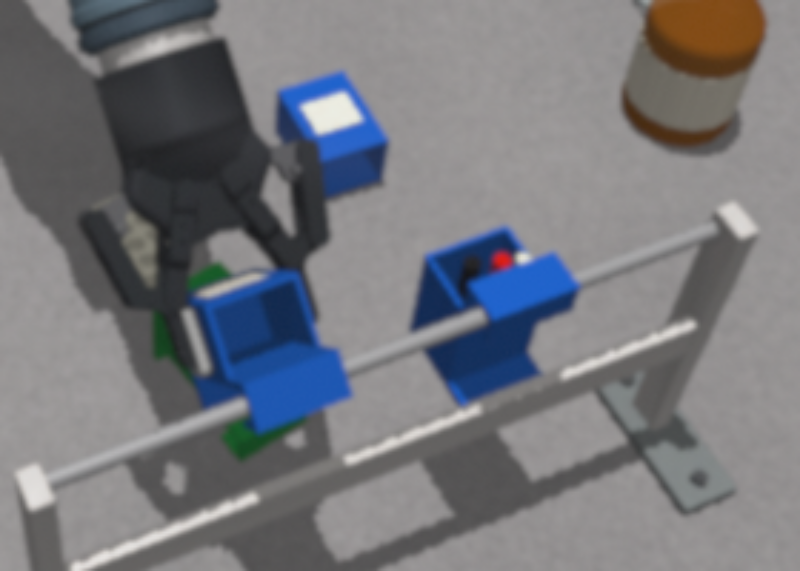

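The lip is over the rail, with the tongue at (295,385) in the crop lapping past it, clear of the hung bin at (490,310). I'll swing it down.

Call:
drive_tool --series '[[[-0.001,0,0.004,0,0.06,0],[-0.001,0,0.003,0,0.06,0],[0,0,0.003,0,0.06,0],[-0.001,0,0.003,0,0.06,0],[-0.001,0,0.003,0,0.06,0],[0,0,0,0,0,0]]]'

```text
clock: 14.48
tcp_pos: [0.6633, -0.0506, 0.157]
tcp_rot: [2.543, -0.174, 1.697]
ft_force: [-0.7, 0.3, 2.6]
grip_width: 0.0532
grip_force: 44.2
```

```bash
python3 t5.py "[hk(40,12,15),hk(40,10.5,8),hk(40,10,2)]" .012
```

```text
t 14.4833 tcp [ 0.6633 -0.0506  0.157 ] q [-1.000e-03  7.100e-01 -1.160e-01  2.370e+00  2.875e+00  1.133e+00
  1.671e+00] phi 22.55 roll 0.002 yaw 0.001 xr,zr 41.1 14.1 side 0.1 F [-0.7  0.3  2.6]
fk err [0.0062 0.0048 0.0005]
margin 0.02645492361462054 [-0.01  1.05 -0.11  2.31  2.93  1.76  1.62] 5
[[0.0, -0.0, 0.003, 0.0, 0.077, 0.002], [-0.0, -0.0, 0.003, 0.0, 0.085, 0.001], [-0.001, -0.0, 0.003, 0.0, 0.092, -0.0], [-0.001, -0.0, 0.004, 0.0, 0.096, -0.0], [-0.0, -0.0, 0.001, 0.0, 0.009, -0.0]]
```

Call:
drive_tool --series '[[[0.001,0,0.003,0,0.06,0.001],[0,0,0.003,0,0.06,0.001],[0,0,0.003,0,0.06,0],[0,0,0.003,0,0.06,0],[0,0,0.002,0,0.05,0],[0,0,0,0,0,0]]]'

```text
clock: 14.98
tcp_pos: [0.6773, -0.0526, 0.1534]
tcp_rot: [2.265, -0.157, 2.033]
ft_force: [-0.0, -0.4, -1.8]
grip_width: 0.0536
grip_force: 43.8
```

```bash
python3 t5.py "[hk(40,10,1)]" .005
```

```text
t 14.9833 tcp [ 0.6773 -0.0526  0.1534] q [-0.009  0.979 -0.107  2.325  2.925  1.638  1.625] phi 6.16 roll 0.001 yaw -0.0 xr,zr 38.6 14.7 side -0.0 F [-0.  -0.4 -1.8]
fk err [0.0073 0.0046 0.0008]
margin 0.0754001900687693 [-0.01  1.07 -0.1   2.3   2.94  1.79  1.61] 1
[[-0.002, -0.0, -0.0, 0.0, 0.09, 0.001]]
```

Call:
drive_tool --series '[[[-0.001,0,0,0,0.03,0],[-0.001,0,0,0,0.03,0],[0,0,0,0,0.02,0],[0,0,0,0,0,0],[0,0,0,0,0,0]]]'

```text
clock: 15.4
tcp_pos: [0.6771, -0.0527, 0.1538]
tcp_rot: [2.178, -0.151, 2.121]
ft_force: [0.1, -0.1, -1.4]
grip_width: 0.0537
grip_force: 44.0
```

```bash
python3 t5.py "[hk(40,10,1)]" .005
python3 - <<'E'
from h import *
c=cam('scene'); cv2.imwrite('pics/s5.png',cv2.resize(c['pixels'][150:350,220:500],(800,571)))
E
```

```text
t 15.4 tcp [ 0.6771 -0.0527  0.1538] q [-0.012  1.05  -0.102  2.301  2.933  1.765  1.615] phi 1.54 roll 0.001 yaw -0.0 xr,zr 37.4 10.8 side -0.2 F [ 0.1 -0.1 -1.4]
fk err [0.0075 0.0045 0.001 ]
margin 0.09888313694160411 [-0.01  1.07 -0.1   2.3   2.93  1.78  1.61] 1
[[-0.003, -0.0, -0.0, 0.0, 0.009, 0.001]]
```

View pics/s5.png

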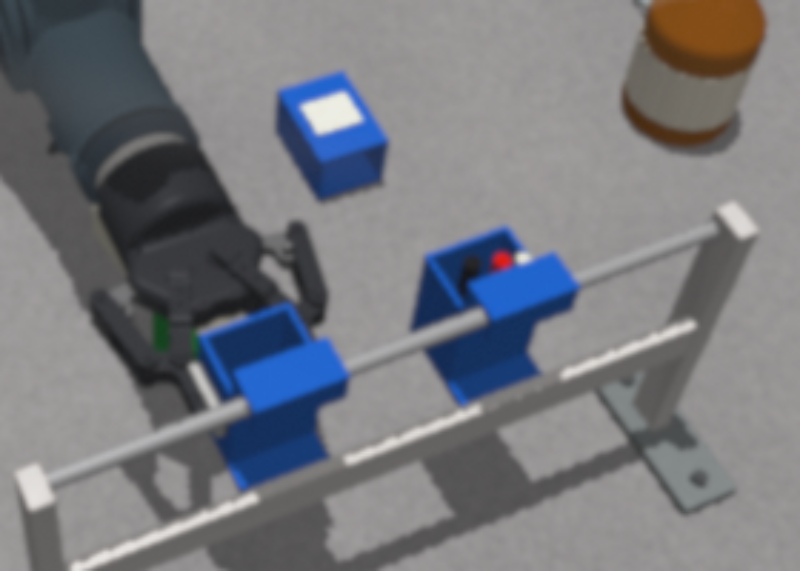

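The bin is now upright on the rail in the same pose as its neighbour, about 3 mm high. I'll lower it, then let go.

Call:
drive_tool --series '[[[-0.0015,0,0,0,0.01,0],[-0.0015,0,0,0,0.01,0],[0,0,0,0,0,0],[0,0,0,0,0,0]]]'

```text
clock: 15.78
tcp_pos: [0.6765, -0.0525, 0.1506]
tcp_rot: [2.156, -0.15, 2.143]
ft_force: [-3.5, 0.5, -0.5]
grip_width: 0.0534
grip_force: 44.2
```

Call:
drive_tool --series '[[[0,0,0,0,0,0],[0,0,0,0,0,0],[0,0,0,0,0,0],[0,0,0,0,0,0],[0,0,0,0,0,0],[0,0,0,0,0,0]]]' --jaw 0.085

```text
clock: 16.28
tcp_pos: [0.6766, -0.0526, 0.1504]
tcp_rot: [2.155, -0.15, 2.144]
ft_force: [-0.0, -0.3, 0.1]
grip_width: 0.0848
grip_force: 0.0
```

Run:
```python
from h import *
where(); o=bot.get_obs(); M=Rm(o['tcp_rot'])
import sys; sys.path.insert(0,'.')
from rowgen import dense,rows,LO,HI
p=fk=None
from kin import fk
q=np.array(o['joint_pos']); p,M,_=fk(q)
for way in ([(p-A*.10,M)],[(p-A*.1+U*.05,M)],[(p-A*.06,M),(p-A*.11+U*.06,M)]):
    d=dense(q,way); e=np.linalg.norm(fk(d[-1][2])[0]-way[-1][0]); print(e.round(4),d[-1][2].round(2),min(np.minimum(x[2]-LO,HI-x[2]).min() for x in d).round(3))
```

```text
t 16.2833 tcp [ 0.6766 -0.0526  0.1504] q [-0.014  1.078 -0.1    2.291  2.936  1.803  1.612] phi 0.3 roll 0.0 yaw -0.0 xr,zr 40.4 9.2 side -0.1 F [-0.  -0.3  0.1]
0.0542 [-0.16  1.18 -0.05  2.4   2.78  1.91  1.44] 0.003
0.0637 [-0.1   1.01 -0.11  2.4   2.82  1.91  1.53] 0.003
0.0822 [-0.26  0.99  0.04  2.4   2.73  1.91  1.37] 0.003
```

```bash
cat > t6.py <<'E'
from rowgen import *
q=np.array(bot.get_obs()['joint_pos']); p,M,_=fk(q)
for f in (0,10,20,30,40,50):
  for d in (.05,.07,.1):
    for h in (0,.03,.06,.1):
      T=p-A*d+U*h; N=hk(0,0,f)[1]; o=dense(q,[(T,N)])
      er=max(np.abs(err(x[2],x[0],x[1])[0]).max() for x in o)
      if er<.004: print(f,d,h,er.round(4),o[-1][2].round(2),min(np.minimum(x[2]-LO,HI-x[2]).min() for x in o).round(3))
E
python3 t6.py
```

```text
40 0.05 0 0.0004 [-0.02  0.5  -0.08  2.34  2.77  0.59  1.76] 0.003
50 0.05 0 0.0 [-0.11  0.44  0.05  2.24  2.65  0.25  1.88] 0.015
```

```bash
cat > t7.py <<'E'
from rowgen import *
q=np.array(bot.get_obs()['joint_pos']); p,M,_=fk(q)
best=None
for f in (35,40,45):
 for d2,h2 in ((.07,.06),(.06,.08),(.08,.1),(.09,.12)):
  for f2 in (40,48,55):
    w=[(p-A*.05,hk(0,0,f)[1]),(p-A*d2+U*h2,hk(0,0,f2)[1])]; o=dense(q,w)
    er=max(np.abs(err(x[2],x[0],x[1])[0]).max() for x in o); mg=min(np.minimum(x[2]-LO,HI-x[2]).min() for x in o[1:])
    if er<.003 and (best is None or mg>best[0]): best=(mg,er,f,d2,h2,f2,o)
print(best[:6]); rr,_,_=rows(best[6],sh=.02,show=4)
for i in range(0,len(rr),8): print(rr[i:i+8])
E
python3 t7.py
```

```text
(np.float64(0.009558381755891077), np.float64(7.368304377308732e-06), 45, 0.07, 0.06, 40)
  # 4 [ 0.667 -0.046  0.151] zdir [ 0.96 -0.13 -0.26] tip [ 0.68 -0.05  0.21] [-0.01  0.84 -0.12  2.38  2.9   1.4   1.64]
  # 8 [ 0.651 -0.043  0.151] zdir [ 0.86 -0.12 -0.5 ] tip [ 0.68 -0.05  0.2 ] [-0.    0.61 -0.11  2.38  2.84  0.91  1.69]
  # 12 [ 0.63  -0.04   0.166] zdir [ 0.72 -0.1  -0.69] tip [ 0.67 -0.05  0.21] [-0.06  0.43 -0.03  2.31  2.72  0.43  1.81]
[[-0.0, 0.0, -0.004, 0.0, -0.065, 0.0], [-0.0, 0.0, -0.004, 0.0, -0.065, 0.0], [-0.001, 0.0, -0.004, 0.0, -0.065, 0.0], [-0.001, 0.0, -0.005, 0.0, -0.065, 0.0], [-0.001, 0.0, -0.004, 0.0, -0.065, 0.0], [-0.001, 0.0, -0.004, 0.0, -0.065, 0.0], [-0.002, 0.0, -0.003, 0.0, -0.065, 0.0], [-0.002, 0.0, -0.004, 0.0, -0.065, 0.0]]
[[-0.002, 0.0, -0.004, 0.0, -0.065, 0.0], [-0.002, 0.0, -0.003, 0.0, -0.065, 0.0], [-0.003, 0.0, -0.004, 0.0, -0.065, 0.0], [0.006, 0.0, -0.016, 0.0, -0.043, 0.0], [0.007, 0.0, -0.014, 0.0, 0.022, 0.0], [0.008, 0.0, -0.014, 0.0, 0.021, 0.0], [0.008, 0.0, -0.014, 0.0, 0.022, 0.0]]
```

Call:
drive_tool --series '[[[0,0,-0.004,0,-0.065,0],[0,0,-0.004,0,-0.065,0],[-0.001,0,-0.004,0,-0.065,0],[-0.001,0,-0.005,0,-0.065,0],[-0.001,0,-0.004,0,-0.065,0],[-0.001,0,-0.004,0,-0.065,0],[-0.002,0,-0.004,0,-0.065,0],[-0.002,0,-0.004,0,-0.065,0]]]'

```text
clock: 16.95
tcp_pos: [0.6416, -0.0479, 0.1503]
tcp_rot: [2.66, -0.186, 1.526]
ft_force: [0.6, -0.0, 0.6]
grip_width: 0.0849
grip_force: 0.0
```

Call:
drive_tool --series '[[[-0.002,0,-0.004,0,-0.065,0],[-0.002,0,-0.004,0,-0.065,0],[-0.003,0,-0.004,0,-0.065,0],[0.006,0,-0.016,0,-0.043,0],[0.007,0,-0.014,0,0.022,0],[0.008,0,-0.014,0,0.022,0],[0.008,0,-0.014,0,0.022,0],[0,0,0,0,0,0]]]'

```text
clock: 17.62
tcp_pos: [0.6047, -0.0425, 0.2135]
tcp_rot: [2.786, -0.193, 1.305]
ft_force: [0.1, -0.1, 0.3]
grip_width: 0.0848
grip_force: 0.0
```

Run:
```python
from h import *
where()
c=cam('scene'); cv2.imwrite('pics/s6.png',cv2.resize(c['pixels'][130:390,180:540],(800,578)))
X=pts(c).reshape(-1,3); h=cv2.cvtColor(c['pixels'],cv2.COLOR_BGR2HSV).reshape(-1,3)
for nm,s0 in (('mine',-.06),('hung',.08)):
    C=np.array([.699,.005,0])+s0*np.array([.139,.99,0]); d=X-C; a=d@A; s=d@np.array([.1387,.9903,0])
    m=(abs(s)<.035)&(a>-.07)&(a<.03)&(X[:,2]>.195)&(X[:,2]<.225)&(h[:,1]>110)
    print(nm,m.sum(),'top z',np.median(X[m,2]).round(4),'a',np.percentile(a[m],[3,97]).round(4),'s',np.percentile(s[m],[2,98]).round(4))
    m=(abs(s)<.02)&(abs(a)<.03)&(X[:,2]>.12)&(X[:,2]<.175)&(h[:,1]>110); print('  back plane a, slope', np.median(a[m]).round(4), np.polyfit(X[m,2],a[m],1).round(3))
```

```text
t 17.6167 tcp [ 0.6047 -0.0425  0.2135] q [ 0.011  0.309 -0.134  2.378  2.625  0.463  1.907] phi 39.81 roll 0.001 yaw 0.0 xr,zr 36.0 -52.1 side -0.2 F [ 0.1 -0.1  0.3]
mine 744 top z 0.2091 a [-0.0161  0.0094] s [-0.0264  0.0258]
  back plane a, slope -0.0134 [ 0.012 -0.015]
hung 694 top z 0.2088 a [-0.0295  0.0091] s [-0.0269  0.0258]
  back plane a, slope -0.0135 [ 0.007 -0.014]
```

View pics/s6.png

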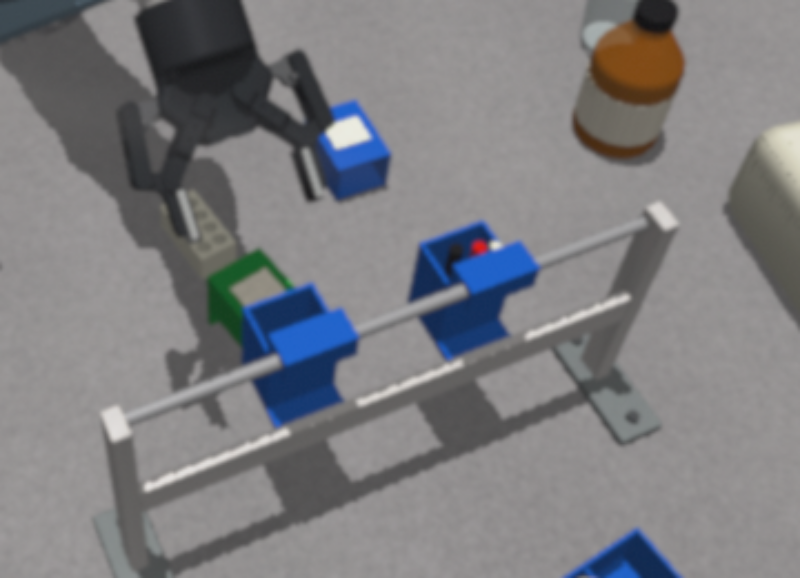

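The bin at (300,355) in the crop hangs upright and matches the hung bin at (475,290) in height and back plane. The gripper is clear of everything.

```bash
python3 -c "from plant import bot; print(bot.hand_in())"
```

```text
the job is handed in; nothing more can be done
None
```

The hook_bin now hangs upright on the rail beside the hung bin, flat against the lower bar; I released it, backed the gripper clear and handed the job in at about 17.7 s of the 38 s allowed.

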